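Hang the gate and make up the service-kit tray

ROBOT

A 7-joint arm with a two-finger parallel gripper is mounted at the origin on a cart in front of the work surface, level with it; the furniture and walls round the work are solid. World frame = base frame: x ahead of the robot, y to its left, z up, the work surface at z = 0. Lengths are in m, angles in rad, forces in N, time in s.
With the tool pointing down it reaches from about 0.425 to 0.875 m from the base axis. Payload 4.7 kg.
Tool frame: the origin (TCP) lies midway between the tips of the shut fingers; the grasp point (between the pads) lies 19 mm behind it; z points along the fingers, y is the line along which they close (so a half turn about z gives the same grasp; the last joint's range is limited). The gripper opens to 87 mm and grips with 3 to 60 N. Pads are 19 mm wide; open, the fingers measure 117 mm over their backs; the gripper's body (75 mm by 190 mm) begins 51 mm behind the grasp point.
Start: joints at [-1.274, 0.321, -0.07, 1.45, 0.023, 1.371, -0.057], TCP at [0.181, 0.624, 0.223] pointing down, gripper open.
Joint ranges: [-2.86, 2.86], [-0.3, 2.09], [-1.38, 1.24], [0.06, 2.45], [-1.56, 4.7], [0.09, 2.05], [-2.69, 2.69]. Speed limits (rad/s): [2.57, 2.57, 3.14, 3.14, 3.14, 3.14, 3.14].

INTERFACE

Orientations are given as a rotation vector (axis times angle).
In Python, from bench import ctrl, get_image, calibration gives the robot as it stands.
- The arm moves only by the tool apply_moves, never from a script. Its arguments are lists of equal length, an entry for each row: "dp": the shift along the tool's x, y, z in m, a list of three; "twist": the turn, a rotation vector about the tool's x, y, z in rad, a list of three; "fingers": the closure, from 0 (fully open) to 1 (shut). In form: {"dp": [[dx, dy, dz], ...], "twist": [[ax, ay, az], ...], "fingers": [fingers, ...]}. A call has 1 to 10 rows; each row shifts and turns the commanded pose from where the row before left it, along the tool's axes as they then stand; what a row does not reach is not made up. A row lasts 1/10 s, in which the tool goes at most 50 mm and 8.59 degrees, less where a joint would pass 70% of its speed; a pose out of reach is approached as far as the arm can. A call is refused whole if a number of a shift passes 0.05 or a number of a turn 0.15, either way. A call with a gripper value outside its range is refused whole. The fingers move at their own pace and stop on an object; "newtons" is the grip in N (left out, the last holds). Time passes only in rows, so rows that do not move let the fingers close. It gives the time, the measured TCP pose, the force, the opening and the grip force at its end, in the units of the state.
- ctrl.get_state(): the state, without advancing time (a new reading comes with each control period).
- get_image(name): name is "scene" or "top" or "wrist"; returns the picture (480x640x3 uint8, red, green, blue); there is no depth.
- calibration(name): a dict with "fx", "fy", "cx", "cy" (pixels), "eye" and "attitude" of the camera in the world; the wrist camera has in their place "hand_eye" (4x4, takes a point from camera to tool coordinates, whose origin is the TCP and whose axes are the flange's). Camera axes: x right, y up, looking along -z (the intrinsics and any distortion apply to the point x, -y, -z); pixel columns grow to the right and rows downward; lengths in m; the calibration is good to about 2 mm. A picture is of the moment at which its call begins: read the wrist's pose just before it. calibration takes no time and is no camera call.
- ctrl.close_job(): hands the job in; it is judged then, once.
The state is a dict: "time": time; "joint_positions": joint angles; "qd": joint speeds; "joint_torque": joint torques, N m; "position": TCP position; "tool_rot": TCP orientation; "ft_force": force on the tool from outside, world axes, zero at the start; "torque": the same for the moment, N m; "grip_width": opening from 0.0 (shut) to 1.0 (fully open); "grip_force": force on a finger pad.
Only numpy, scipy, OpenCV 4.12 (cv2) and the standard library are available. Lean on these libraries where they do the work, as an engineer would, in place of code of your own. Each camera call takes 0.05 s, during which the arm holds its last target. There are 200 camera calls.

TASK

Make up the service-kit tray: first lift the yellow gate out of its wooden rest, hang it on the tray so that both knuckles drop fully over both hinge pins, and swing it shut. Then pick up the scoop, tip it over the tray's narrow right-hand bay so that all the bolts pour in, and set the empty scoop back upright on its rubber mat. Put every carton that stands to the left of the tray into the wide left-hand bay, and leave the gate shut and the filter can and the black tape where they are.

Things in the scene. Friction and masses are not known exactly. Their poses are not given: they have to be found in the camera images.
- tray: Blue steel tray fixed to the bench, 200 (x) by 245 (y) mm, walls 75 mm high, walls and floor 5 mm thick. Origin: centre of its underside; x to its back, y to its left, z up. Front (-x) open above a sill 35 mm high. A divider 60 mm high at y = -25 mm makes two bays. A post 82 mm high at the front left corner carries two brackets, one above the other, with the hinge pins.
- tray_pins (a point): Foot of the lower hinge pin, 22 mm over the bench, at tray x = -122, y = +112 mm; axes as the tray's. Both pins stand on this upright line: steel, 10 mm thick, 18 mm high, the upper 7 mm tapered to 3 mm. The upper pin's foot is 60 mm above. Each stands on a bracket 22 mm wide, 5 mm thick (upper bracket's underside 55 mm above this point), reaching 11 mm to -x of the line.
- gate: Yellow lift-off gate, loose, 0.17 to 0.35 kg, upright in the wooden rest. Origin: on its hinge line at the lower knuckle's underside (bottom edge level); x to its back (tray side), y along the panel to the hinge, z up. Panel 10 mm thick, centred at x = +12 mm, y = -16 to -230, z = 0 to 73 mm. Shut, its axes are parallel to the tray's; it opens to the tray's -x, freely, staying where left.
- gate_knuckle (a point): Centre of the lower knuckle's underside (the gate's origin); axes as the gate's. Two steel knuckles, rings of 13 mm bore, 23 mm outside, 12 mm high, undersides at gate z = 0 and 60 mm. When hung this point lies at tray_pins; hung, the gate sags by up to 0.06 rad.
- gate_tab (a point): Middle of the top edge of the gate's grip tab, at gate x = +12, y = -120, z = +115 mm; axes as the gate's. The tab is 50 mm wide (y), 10 mm thick (x) and stands 42 mm above the panel.
- gate_rest: Fixed wooden rest, base 80 by 180 by 10 mm with two cheeks (120 mm long, up to 40 mm above the bench) making a 14 mm slot along its y; the gate stands in the slot on the base, its underside 10 mm above the bench. Origin: centre of its underside.
- box_bay (a point): Centre of the floor of the tray's wider, left (+y) bay, 190 (x) by 140 (y) mm inside. Axes as the tray's.
- bolt_bay (a point): Centre of the floor of the tray's narrow, right (-y) bay, 190 (x) by 90 (y) mm inside. Axes as the tray's.
- mat: Black rubber mat fixed to the bench, 120 (x) by 170 (y) by 3 mm, on which the scoop starts and belongs. Origin: centre of its underside.
- scoop: Grey plastic parts scoop, loose, 0.13 to 0.25 kg empty, 163 (x) by 88 (y) mm, walls 45 mm high, floor 4 mm. Origin in its underside, 64 mm ahead of the back; +x is the pouring direction, z up. At the start the lip points left, to the tray. A ramp of 35 degrees rises from the floor to the lip: the bolts slide out once it is tipped nose down by some 50 to 90 degrees.
- scoop_grip (a point): Point on the axis of the scoop's orange square grip post (22 (x) by 20 (y) mm, standing inside the scoop near its back), at scoop x = -47, z = +93 mm, 17 mm below the post's top. Axes as the scoop's.
- scoop_lip (a point): Middle of the scoop's pouring lip, at scoop x = +98, z = +36 mm. Axes as the scoop's.
- tape_black: Black roll of tape 58 mm across, 19 mm high; bystander. Origin: centre of its underside.
- oil_filter: White and blue spin-on filter can, 68 mm across, 84 mm high; bystander. Origin: centre of its underside.
- bolt1: Steel bolt with nut, 52 mm long (along y), 20 mm across the head, 60 g; starts in the scoop, ahead of its post, or is absent (2 to 4 are there). Origin: below its middle, 9 mm from its axis.
- bolt2: Steel bolt with nut, 52 mm long (along y), 20 mm across the head, 60 g; starts in the scoop, ahead of its post, or is absent (2 to 4 are there). Origin: below its middle, 9 mm from its axis.
- bolt3: Steel bolt with nut, 52 mm long (along y), 20 mm across the head, 60 g; starts in the scoop, ahead of its post, or is absent (2 to 4 are there). Origin: below its middle, 9 mm from its axis.
- bolt4: Steel bolt with nut, 52 mm long (along y), 20 mm across the head, 60 g; starts in the scoop, ahead of its post, or is absent (2 to 4 are there). Origin: below its middle, 9 mm from its axis.
- relay_box: White carton with a green band, 40 (x) by 61 (y) by 38 (z) mm; stands on the bench to the left of the tray, or is absent (2 to 4 of the cartons are there). Origin: centre of its underside.
- lamp_box: White carton with a red-orange band, 45 (x) by 53 (y) by 50 (z) mm; stands on the bench to the left of the tray, or is absent (2 to 4 of the cartons are there). Origin: centre of its underside.
- plug_box_a: White upright carton with a blue band, 24 (x) by 26 (y) by 85 (z) mm; stands on the bench to the left of the tray, or is absent (2 to 4 of the cartons are there). Origin: centre of its underside.
- plug_box_b: White upright carton with a blue band, 24 (x) by 26 (y) by 85 (z) mm; stands on the bench to the left of the tray, or is absent (2 to 4 of the cartons are there). Origin: centre of its underside.
Things that resemble listed ones, but are neither listed nor needed, are in the scene too. What is shaped like the relay_box but blue or purple is not meant.

How it is judged:
On the way, in this order (a step that is already met when the one before it is completed fails the run):
1. the gate hangs on both pins and is shut (horizontal distance between gate and tray_pins below 0.006 m and z of gate in the frame of tray_pins between -0.006 and 0.006 m and angle between gate's own z axis and vertical below 0.1 rad and angle between the y axis of gate and the y axis of tray, either way round below 0.14 rad), for 0.2 s.
2. the scoop is tipped nose down with its lip over the narrow bay (angle between scoop's own z axis and vertical above 0.6 rad and x of scoop_lip in the frame of bolt_bay between -0.11 and 0.11 m and y of scoop_lip in the frame of bolt_bay between -0.085 and 0.06 m and z of scoop_lip in the frame of bolt_bay between 0 and 0.25 m), for 0.1 s.
At the end, for the whole second after the job is handed in: Gate on both pins (within 6 mm, 0.1 rad of upright) and shut within 0.14 rad; all bolts in the narrow bay, all cartons in the wide bay (undersides below 60 mm over the floor); scoop upright (0.1 rad) on the mat, within 50 mm of its centre; at rest (all of step 1 and x of bolt1 in the frame of bolt_bay between -0.1 and 0.1 m and y of bolt1 in the frame of bolt_bay between -0.05 and 0.05 m and z of bolt1 in the frame of bolt_bay between -0.01 and 0.06 m and x of bolt2 in the frame of bolt_bay between -0.1 and 0.1 m and y of bolt2 in the frame of bolt_bay between -0.05 and 0.05 m and z of bolt2 in the frame of bolt_bay between -0.01 and 0.06 m and x of bolt3 in the frame of bolt_bay between -0.1 and 0.1 m and y of bolt3 in the frame of bolt_bay between -0.05 and 0.05 m and z of bolt3 in the frame of bolt_bay between -0.01 and 0.06 m and x of bolt4 in the frame of bolt_bay between -0.1 and 0.1 m and y of bolt4 in the frame of bolt_bay between -0.05 and 0.05 m and z of bolt4 in the frame of bolt_bay between -0.01 and 0.06 m and x of relay_box in the frame of box_bay between -0.1 and 0.1 m and y of relay_box in the frame of box_bay between -0.075 and 0.075 m and z of relay_box in the frame of box_bay between -0.01 and 0.06 m and x of lamp_box in the frame of box_bay between -0.1 and 0.1 m and y of lamp_box in the frame of box_bay between -0.075 and 0.075 m and z of lamp_box in the frame of box_bay between -0.01 and 0.06 m and x of plug_box_a in the frame of box_bay between -0.1 and 0.1 m and y of plug_box_a in the frame of box_bay between -0.075 and 0.075 m and z of plug_box_a in the frame of box_bay between -0.01 and 0.06 m and x of plug_box_b in the frame of box_bay between -0.1 and 0.1 m and y of plug_box_b in the frame of box_bay between -0.075 and 0.075 m and z of plug_box_b in the frame of box_bay between -0.01 and 0.06 m and horizontal distance between scoop and mat below 0.05 m and angle between scoop's own z axis and vertical below 0.1 rad and height (world z) of scoop below 0.012 m and linear speed of each of gate, scoop below 0.05 m/s); the robot touches nothing.
It fails at once if the black tape is moved more than 30 mm (distance of tape_black from where it was at the start of the episode above 0.03 m).
It fails at once if the filter is moved more than 30 mm (distance of oil_filter from where it was at the start of the episode above 0.03 m).
Of bolt1, bolt2, bolt3, bolt4 only 2 to 4 are there at a start; the rules pass over those that are not, and their reading is None.
Of relay_box, lamp_box, plug_box_a, plug_box_b only 2 to 4 are there at a start; the rules pass over those that are not, and their reading is None.
At some moment in a run one of relay_box, lamp_box may be knocked a few centimetres aside while the robot is not near it.
It also fails if it takes over 210 s, if anything falls off the work surface, if the arm or the gripper's body presses on something with over 40 N, if the wrist force passes 120 N, or if a joint passes its speed limit or range.

## Working session

There is one attempt and no reset: what is moved stays moved. The work goes in short steps, Python scripts to look and compute and a tool call to move; the robot and the scene stay as the last step left them, time stands still between calls to the robot, and variables do not carry over. Pictures are saved under pics/ and viewed, at most 14 in all, crops included, and the job is handed in when it is done.

Besides the shell and the picture viewer there is one more tool, called after "Call:" in YAML: its name, and indented under it one key for each argument. apply_moves: Moves the arm, as the interface text tells. Its arguments: {"type":"object","properties":{"dp":{"type":"array"},"twist":{"type":"array"},"fingers":{"type":"array"},"newtons":{"type":"number"}},"required":["dp","twist","fingers"]}

```bash
ls; mkdir -p pics
python3 - <<'E'
from bench import ctrl,get_image,calibration
import cv2,json
print(ctrl.get_state())
for n in("scene","top","wrist"):
    print(n,calibration(n)); cv2.imwrite(f"pics/{n}0.png",get_image(n)[:,:,::-1])
E
```

```text
pics
{'time': 0.0, 'joint_positions': array([-1.27389989,  0.3218362 , -0.07009779,  1.45170797,  0.0226316 ,
        1.37080128, -0.05690336]), 'qd': array([0.00066063, 0.00101548, 0.00143806, 0.0009097 , 0.00129507,
       0.00021626, 0.00127677]), 'joint_torque': array([-4.07760558e-05, -4.91279840e+01, -4.03664242e-01, -3.12541115e+01,
       -6.38305605e-02,  4.35285643e-02,  2.05840374e-04]), 'position': array([0.18126956, 0.62361705, 0.22143652]), 'tool_rot': array([-4.42642887e-01, -3.11009907e+00,  3.07815157e-03]), 'ft_force': array([ 0.10333897,  0.28896437, -0.6230297 ]), 'torque': array([ 0.06853893, -0.04185563, -0.00666107]), 'grip_force': 0.0, 'grip_width': 0.9975574419998295}
scene {'fx': 613.9978607914204, 'fy': 613.9978607914204, 'cx': 312.1377542573512, 'cy': 236.92430120077793, 'eye': array([-0.0223429 ,  1.12626643,  1.01563726]), 'attitude': array([ 0.28042892, -1.16265054, -2.43060817])}
top {'fx': 446.28419698596844, 'fy': 446.28419698596844, 'cx': 320.69875601679524, 'cy': 246.31793213947037, 'eye': array([0.44427513, 0.10266788, 1.17255564]), 'attitude': array([ 0.06401827, -0.03349731, -1.56036818])}
wrist {'fx': 431.42376486007754, 'fy': 431.42376486007754, 'cx': 312.38443765114476, 'cy': 240.15094853867024, 'hand_eye': array([[ 5.08422376e-04,  9.60558075e-01,  2.78078992e-01,
         7.57463602e-02],
       [ 9.99999462e-01, -2.36837819e-04, -1.01023677e-03,
         2.09378283e-04],
       [-9.04531463e-04,  2.78079356e-01, -9.60557678e-01,
        -1.61016986e-01],
       [ 0.00000000e+00,  0.00000000e+00,  0.00000000e+00,
         1.00000000e+00]])}
```

View pics/top0.png

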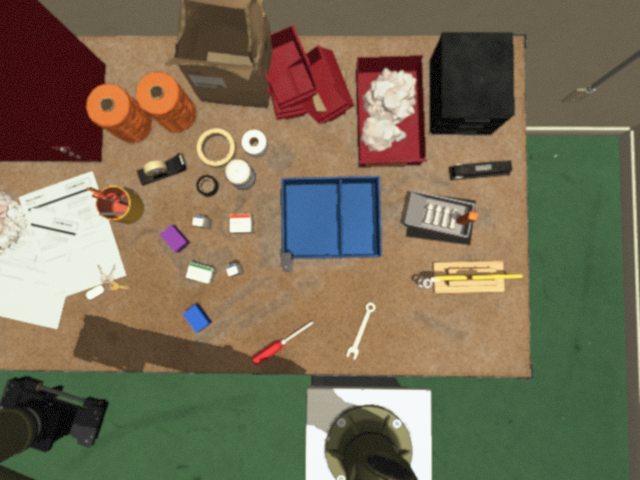

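View pics/scene0.png

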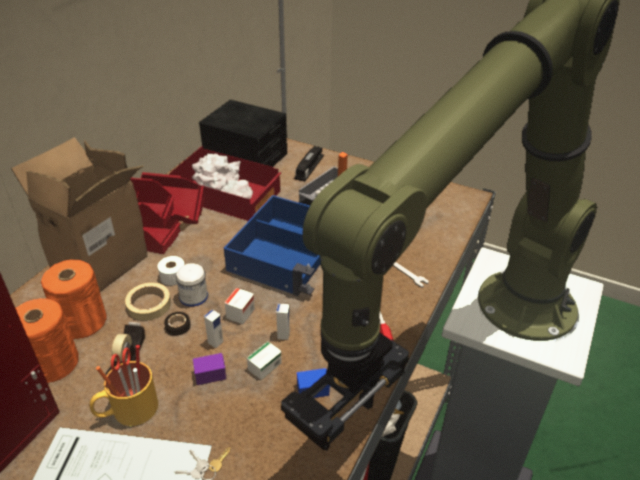

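The top view shows the tray at about (331,218), with its post at (287,260). The gate stands in its rest at (470,277), knuckles on the left at (425,282), and the scoop is at (440,217) with its lip to the left and 4 bolts.

Cartons left of the tray:
- relay (green band) at (200,271)
- lamp (red band) at (240,222)
- two upright plug cartons at about (201,221) and (235,268)

The purple (174,238) and blue (197,318) boxes are decoys. The filter is at (240,173) and the black tape at (207,185).

```bash
cat > h.py <<'E'
from bench import ctrl,get_image,calibration
import cv2,numpy as np
from scipy.spatial.transform import Rotation as R
np.set_printoptions(precision=4,suppress=True)
F=np.diag([1,-1,-1.])
def cam(n,st=None):
    c=calibration(n); K=(c['fx'],c['fy'],c['cx'],c['cy'])
    if n=='wrist':
        st=st or ctrl.get_state(); H=c['hand_eye']; T=R.from_rotvec(st['tool_rot']).as_matrix()
        return K,T@H[:3,:3],T@H[:3,3]+st['position']
    return K,R.from_rotvec(c['attitude']).as_matrix(),c['eye']
def ray(C,px):
    K,A,e=C; px=np.atleast_2d(np.array(px,float))
    d=np.c_[(px[:,0]-K[2])/K[0],-(px[:,1]-K[3])/K[1],-np.ones(len(px))]
    return e,d@A.T
def plane(C,px,z):
    e,d=ray(C,px); return e+d*((z-e[2])/d[:,2])[:,None]
def proj(C,P):
    K,A,e=C; q=(np.atleast_2d(P)-e)@A
    return np.c_[K[2]-K[0]*q[:,0]/q[:,2],K[3]+K[1]*q[:,1]/q[:,2]]
def hsv(im): return cv2.cvtColor(im,cv2.COLOR_RGB2HSV)
def blobs(m,amin=30):
    cs,_=cv2.findContours(m.astype(np.uint8),cv2.RETR_EXTERNAL,cv2.CHAIN_APPROX_NONE)
    return sorted([c for c in cs if cv2.contourArea(c)>amin],key=cv2.contourArea,reverse=True)
def snap(n,f=None):
    C=cam(n); im=get_image(n)
    if f: cv2.imwrite('pics/'+f,im[:,:,::-1])
    return C,im
def go(p,yaw_y=None,pw=None):
    """tool-frame shift to world TCP p; turn about tool z so that tool y lies along world angle yaw_y"""
    st=ctrl.get_state(); T=R.from_rotvec(st['tool_rot']).as_matrix()
    print('TCP',st['position'],'t',round(st['time'],2)); print('tool axes rows x,y,z:\n',T.T)
    print('dp tool',T.T@(np.array(p)-st['position']))
E
python3 - <<'E'
from h import *
C=cam('top'); im=cv2.imread('pics/top0.png')[:,:,::-1]; h=hsv(im)
m=cv2.inRange(h,(100,120,60),(118,255,255)); 
for c in blobs(m,200):
    r=cv2.minAreaRect(c); b=cv2.boxPoints(r); print('blue',r); print(plane(C,b,.075))
y=cv2.inRange(h,(22,120,120),(33,255,255))
for c in blobs(y,40):
    r=cv2.minAreaRect(c); print('yel',r); print(plane(C,cv2.boxPoints(r),.083))
o=cv2.inRange(h,(5,170,150),(16,255,255))
for c in blobs(o,15):
    r=cv2.minAreaRect(c); print('or',r[0],r[1],plane(C,[r[0]],.11))
for n,p,z in[('relay',(200,271),.04),('lamp',(240,222),.05),('plugA',(201,221),.085),('plugB',(235,268),.085),('filter',(240,173),.084),('tape',(207,185),.02),('knuck',(425,282),.06),('post',(287,260),.082)]: print(n,plane(C,[p],z))
go([.45,-.25,.3])
E
```

```text
blue ((330.80633544921875, 217.09115600585938), (79.416015625, 97.02055358886719), 88.75463104248047)
[[ 0.6811  0.224   0.075 ]
 [ 0.6879 -0.0172  0.075 ]
 [ 0.4907 -0.0219  0.075 ]
 [ 0.4832  0.2166  0.075 ]]
blue ((196.56002807617188, 317.5799865722656), (23.60000228881836, 17.799999237060547), 53.13010025024414)
[[0.3441 0.4625 0.075 ]
 [0.3706 0.428  0.075 ]
 [0.325  0.3919 0.075 ]
 [0.2986 0.4262 0.075 ]]
yel ((496.97998046875, 276.2783508300781), (4.664867401123047, 50.0362548828125), 88.40885925292969)
[[ 0.4467 -0.2427  0.083 ]
 [ 0.4513 -0.3628  0.083 ]
 [ 0.44   -0.3629  0.083 ]
 [ 0.4354 -0.2428  0.083 ]]
yel ((450.5268249511719, 277.5897216796875), (4.5861735343933105, 32.96596145629883), 87.39744567871094)
[[ 0.4423 -0.1512  0.083 ]
 [ 0.4468 -0.2306  0.083 ]
 [ 0.4357 -0.231   0.083 ]
 [ 0.4312 -0.1516  0.083 ]]
or (159.4399871826172, 93.91999053955078) (46.10336685180664, 42.709251403808594) [[0.8815 0.5236 0.11  ]]
or (108.10001373291016, 105.30000305175781) (43.37971878051758, 42.48529052734375) [[0.8526 0.6497 0.11  ]]
or (135.81967163085938, 119.48361206054688) (1
[... 438 characters left out ...]
 0.11  ]]
or (97.5, 193.0) (8.0, 13.0) [[0.635  0.6669 0.11  ]]
or (182.00001525878906, 123.50000762939453) (10.60660171508789, 3.535533905029297) [[0.8077 0.4656 0.11  ]]
or (183.1000213623047, 111.70000457763672) (4.919349193572998, 6.708203315734863) [[0.8372 0.4638 0.11  ]]
relay [[0.4488 0.432  0.04  ]]
lamp [[0.574  0.3304 0.05  ]]
plugA [[0.5716 0.4198 0.085 ]]
plugB [[0.4569 0.3331 0.085 ]]
filter [[0.6921 0.3261 0.084 ]]
tape [[0.6743 0.4255 0.02  ]]
knuck [[ 0.4273 -0.1344  0.06  ]]
post [[0.4777 0.2064 0.082 ]]
TCP [0.1813 0.6238 0.2217] t 0.15
tool axes rows x,y,z:
 [[-0.9603  0.279  -0.0001]
 [ 0.279   0.9603 -0.0015]
 [-0.0003 -0.0015 -1.    ]]
dp tool [-0.5018 -0.7642 -0.0771]
```

```bash
cat >> h.py <<'E'
import json
def down(a,tilt=None):
    """tool down, tool y at world angle a"""
    y=np.array([np.cos(a),np.sin(a),0]); z=np.array([0,0,-1.]); return np.c_[np.cross(y,z),y,z]
def plan(wps,f,v=.04,w=.12,start=None):
    """wps: (pos, rotmatrix or None); prints rows for apply_moves"""
    st=ctrl.get_state(); p=st['position'].copy(); T=R.from_rotvec(st['tool_rot']).as_matrix()
    if start: p,T=np.array(start[0],float),start[1]
    dp=[];tw=[]
    for q,G in wps:
        q=np.array(q,float); G=T if G is None else G
        n=int(max(1,np.ceil(np.linalg.norm(q-p)/v),np.ceil(R.from_matrix(T.T@G).magnitude()/w)))
        p0,T0=p.copy(),T.copy(); rv=R.from_matrix(T0.T@G).as_rotvec()
        for i in range(1,n+1):
            t=p0+(q-p0)*i/n; tT=T0@R.from_rotvec(rv*i/n).as_matrix()
            a=np.round(T.T@(t-p),4 if v<.01 else 3); b=np.round(R.from_matrix(T.T@tT).as_rotvec(),3)
            p=p+T@a; T=T@R.from_rotvec(b).as_matrix(); dp.append((a+0).tolist()); tw.append((b+0).tolist())
    for i in range(0,len(dp),10):
        print(json.dumps(dict(dp=dp[i:i+10],twist=tw[i:i+10],fingers=[f]*len(dp[i:i+10]))))
    print('end',p,len(dp))
    return p,T
E
python3 - <<'E'
from h import *
plan([((.36,.4,.30),down(.6)),((.47,.1,.3),down(.2)),((.45,-.24,.28),down(.041))],0)
E
```

```text
{"dp": [[-0.029, -0.021, -0.01], [-0.031, -0.018, -0.01], [-0.032, -0.015, -0.009], [-0.034, -0.012, -0.01], [-0.035, -0.01, -0.01], [-0.035, -0.007, -0.01], [-0.035, -0.003, -0.009], [-0.036, -0.001, -0.01], [-0.039, -0.01, 0.0], [-0.039, -0.008, 0.0]], "twist": [[0.0, 0.0, 0.086], [0.0, 0.0, 0.086], [-0.001, 0.0, 0.086], [0.0, 0.0, 0.086], [0.0, 0.0, 0.086], [0.0, 0.0, 0.086], [0.0, 0.0, 0.086], [0.0, 0.001, 0.086], [0.0, 0.0, 0.05], [0.0, 0.0, 0.05]], "fingers": [0, 0, 0, 0, 0, 0, 0, 0, 0, 0]}
{"dp": [[-0.039, -0.005, 0.0], [-0.04, -0.004, 0.0], [-0.04, -0.002, 0.0], [-0.04, 0.0, 0.0], [-0.04, 0.002, 0.0], [-0.04, 0.004, 0.0], [-0.037, -0.01, 0.002], [-0.036, -0.009, 0.002], [-0.037, -0.008, 0.003], [-0.037, -0.008, 0.002]], "twist": [[0.0, 0.0, 0.05], [0.0, 0.0, 0.05], [0.0, 0.0, 0.05], [0.0, 0.0, 0.05], [0.0, 0.0, 0.05], [0.0, 0.0, 0.05], [0.0, 0.0, 0.018], [0.0, 0.0, 0.017], [0.0, 0.0, 0.018], [0.0, 0.0, 0.018]], "fingers": [0, 0, 0, 0, 0, 0, 0, 0, 0, 0]}
{"dp": [[-0.037, -0.007, 0.002], [-0.037, -0.006, 0.002], [-0.038, -0.006, 0.002], [-0.037, -0.005, 0.003], [-0.038, -0.005, 0.002]], "twist": [[0.0, 0.0, 0.017], [0.0, 0.0, 0.018], [0.0, 0.0, 0.018], [0.0, 0.0, 0.017], [0.0, 0.0, 0.018]], "fingers": [0, 0, 0, 0, 0]}
end [ 0.4495 -0.2402  0.2797] 25
```

Call:
apply_moves:
  dp:
    - [-0.029,-0.021,-0.01]
    - [-0.031,-0.018,-0.01]
    - [-0.032,-0.015,-0.009]
    - [-0.034,-0.012,-0.01]
    - [-0.035,-0.01,-0.01]
    - [-0.035,-0.007,-0.01]
    - [-0.035,-0.003,-0.009]
    - [-0.036,-0.001,-0.01]
    - [-0.039,-0.01,0]
    - [-0.039,-0.008,0]
  twist:
    - [0,0,0.086]
    - [0,0,0.086]
    - [0,0,0.086]
    - [0,0,0.086]
    - [0,0,0.086]
    - [0,0,0.086]
    - [0,0,0.086]
    - [0,0,0.086]
    - [0,0,0.05]
    - [0,0,0.05]
  fingers: [0,0,0,0,0,0,0,0,0,0]

```text
time: 1.15
position: [0.3876, 0.3234, 0.3006]
tool_rot: [1.606, 2.7, 0.0]
ft_force: [0.1, -0.4, -0.3]
grip_width: 1.001
grip_force: 0.0
```

Call:
apply_moves:
  dp:
    - [-0.039,-0.005,0]
    - [-0.04,-0.004,0]
    - [-0.04,-0.002,0]
    - [-0.04,0,0]
    - [-0.04,0.002,0]
    - [-0.04,0.004,0]
    - [-0.037,-0.01,0.002]
    - [-0.036,-0.009,0.002]
    - [-0.037,-0.008,0.003]
    - [-0.037,-0.008,0.002]
  twist:
    - [0,0,0.05]
    - [0,0,0.05]
    - [0,0,0.05]
    - [0,0,0.05]
    - [0,0,0.05]
    - [0,0,0.05]
    - [0,0,0.018]
    - [0,0,0.017]
    - [0,0,0.018]
    - [0,0,0.018]
  fingers: [0,0,0,0,0,0,0,0,0,0]

```text
time: 2.15
position: [0.4604, -0.0525, 0.2912]
tool_rot: [-2.074, -2.359, -0.0]
ft_force: [0.6, 1.2, -0.0]
grip_width: 1.002
grip_force: 0.0
```

Call:
apply_moves:
  dp:
    - [-0.037,-0.007,0.002]
    - [-0.037,-0.006,0.002]
    - [-0.038,-0.006,0.002]
    - [-0.037,-0.005,0.003]
    - [-0.038,-0.005,0.002]
    - [0,0,0]
    - [0,0,0]
  twist:
    - [0,0,0.017]
    - [0,0,0.018]
    - [0,0,0.018]
    - [0,0,0.017]
    - [0,0,0.018]
    - [0,0,0]
    - [0,0,0]
  fingers: [0,0,0,0,0,0,0]

```text
time: 2.85
position: [0.4491, -0.2405, 0.2803]
tool_rot: [-2.178, -2.263, 0.0]
ft_force: [0.4, 1.2, 0.0]
grip_width: 1.003
grip_force: 0.0
```

Run:
```python
from h import *
go([.441,-.24,.15])
C,im=snap('wrist','w1.png')
h=hsv(im); y=cv2.inRange(h,(20,110,90),(34,255,255))
for c in blobs(y,40):
    r=cv2.minAreaRect(c); print('yel',r)
```

```text
TCP [ 0.4491 -0.2405  0.2803] t 2.85
tool axes rows x,y,z:
 [[-0.0386  0.9993  0.0004]
 [ 0.9993  0.0386 -0.0005]
 [-0.0005  0.0004 -1.    ]]
dp tool [ 0.0007 -0.008   0.1303]
yel ((301.6251220703125, 216.4775390625), (13.491775512695312, 237.03182983398438), 0.4476141631603241)
yel ((486.25006103515625, 219.75001525878906), (18.65743637084961, 22.135942459106445), 18.43494987487793)
```

View pics/w1.png

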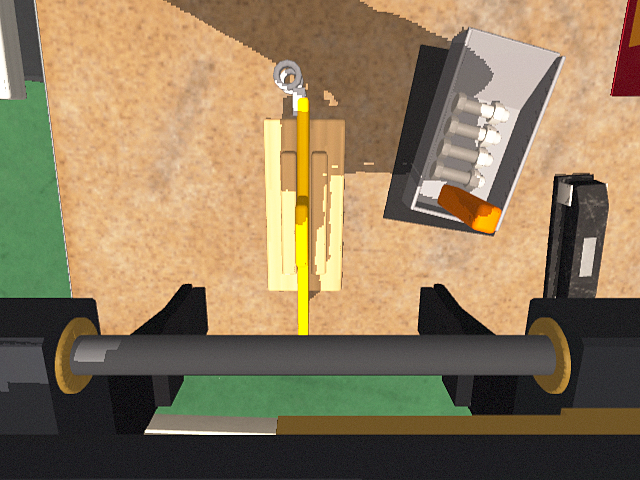

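Run:
```python
from h import *
im=cv2.imread('pics/w1.png')[:,:,::-1]; C=cam('wrist'); h=hsv(im)
y=cv2.inRange(h,(20,110,90),(34,255,255))
for r in (105,120,150,180,200,210,240,280,320):
    c=np.where(y[r,280:330])[0]+280; print(r,c.min(),c.max(),plane(C,[[c.min()-.5+.0,r],[c.max()+.5,r]],.083)[:,:2].ravel(),plane(C,[[c.mean(),r]],.125)[0,:2])
g=cv2.cvtColor(im,cv2.COLOR_RGB2GRAY)
print(plane(C,[[288,76]],.082))
c=cv2.HoughCircles(cv2.resize(g[50:105,260:320],None,fx=4,fy=4,interpolation=cv2.INTER_CUBIC),cv2.HOUGH_GRADIENT,1.5,200,param1=100,param2=20,minRadius=30,maxRadius=75); print(c/4+np.array([260,50,0]))
# scoop post top orange brightest face
o=cv2.inRange(h,(8,200,225),(20,255,255))
for b in blobs(o,30): 
    r=cv2.minAreaRect(b);print(r,plane(C,[r[0]],.113))
# mat dark, scoop lip corners
print('lipcorners',plane(C,[[468,28],[563,58]],.04))
```

```text
105 298 308 [ 0.435  -0.1551  0.4437 -0.1547] [ 0.4402 -0.1558]
120 297 309 [ 0.4346 -0.1665  0.445  -0.1661] [ 0.4406 -0.166 ]
150 297 308 [ 0.4353 -0.1901  0.4451 -0.1897] [ 0.441  -0.1868]
180 297 308 [ 0.4361 -0.2145  0.4461 -0.2141] [ 0.4418 -0.2083]
200 297 323 [ 0.4366 -0.2314  0.4593 -0.2304] [ 0.4435 -0.2232]
210 296 325 [ 0.4361 -0.24    0.4615 -0.2389] [ 0.4434 -0.2307]
240 296 325 [ 0.4369 -0.2664  0.4628 -0.2653] [ 0.4443 -0.2541]
280 298 307 [ 0.4398 -0.3033  0.4487 -0.3029] [ 0.4445 -0.2867]
320 298 307 [ 0.4411 -0.3423  0.4502 -0.3419] [ 0.4458 -0.3211]
[[ 0.4269 -0.1337  0.082 ]]
[[[285.3125  74.9375  15.6375]]]
((486.23455810546875, 218.59024047851562), (22.687477111816406, 28.21575355529785), 21.037511825561523) [[ 0.586  -0.2342  0.113 ]]
lipcorners [[ 0.5761 -0.0857  0.04  ]
 [ 0.6615 -0.1057  0.04  ]]
```

The wrist view shows the upper knuckle ring at (288,76), with the gate line straight below it. The scoop sits at about 20° yaw with its post at (486,218) and 4 bolts. The knuckle computes to (0.427,-0.134), which agrees with the panel line. I'll grip the tab at gate y=-108 so the knuckle stays in the camera view.

Call:
apply_moves:
  dp:
    - [-0.001,-0.0067,0.03]
    - [0,0,0.04]
    - [0,0,0.04]
    - [0,0,0.04]
    - [0,0,0.03]
    - [0,0,0.0143]
    - [0,0,0]
  twist:
    - [0,0,0.003]
    - [0,0,0]
    - [0,0,0]
    - [0,0,0]
    - [0,0,0]
    - [0,0,0]
    - [0,0,0]
  fingers: [0,0,0,0,0,0,0]

```text
time: 3.6
position: [0.4421, -0.2394, 0.0847]
tool_rot: [-2.174, -2.263, 0.003]
ft_force: [0.0, 0.0, 1.2]
grip_width: 1.001
grip_force: 0.0
```

Call:
apply_moves:
  dp:
    - [0,0,0]
    - [0,0,0]
    - [0,0,0]
    - [0,0,0]
    - [0,0,0]
    - [0,0,0]
    - [0,0,0]
    - [0,0,0]
  twist:
    - [0,0,0]
    - [0,0,0]
    - [0,0,0]
    - [0,0,0]
    - [0,0,0]
    - [0,0,0]
    - [0,0,0]
    - [0,0,0]
  fingers: [1,1,1,1,1,1,1,1]
  newtons: 45

```text
time: 4.4
position: [0.4429, -0.2411, 0.0862]
tool_rot: [-2.179, -2.263, -0.0]
ft_force: [0.9, -0.2, 0.5]
grip_width: 0.359
grip_force: 0.0
```

Call:
apply_moves:
  dp:
    - [0,0,-0.02]
    - [0,0,-0.03]
    - [0,0,-0.04]
    - [0,0,-0.04]
    - [0,0,-0.03]
    - [0,0,0]
  twist:
    - [0,0,0]
    - [0,0,0]
    - [0,0,0]
    - [0,0,0]
    - [0,0,0]
    - [0,0,0]
  fingers: [1,1,1,1,1,1]

```text
time: 5.0
position: [0.4452, -0.2423, 0.2504]
tool_rot: [2.175, 2.259, 0.007]
ft_force: [-0.1, -0.2, 0.5]
grip_width: 0.009
grip_force: 0.0
```

Run:
```python
from h import *
print(ctrl.get_state()['ft_force'],ctrl.get_state()['torque'])
plan([((.50,-.10,.25),None),((.545,.07,.23),None)],1)
```

```text
[-0.0849 -0.1625  0.5334] [-0.0741  0.0201  0.0124]
{"dp": [[0.035, 0.015, 0.0], [0.035, 0.015, 0.0], [0.035, 0.015, 0.001], [0.035, 0.015, 0.0], [0.034, 0.01, 0.004], [0.033, 0.011, 0.004], [0.034, 0.01, 0.004], [0.034, 0.01, 0.004], [0.033, 0.01, 0.004]], "twist": [[0.0, 0.0, 0.0], [0.0, 0.0, 0.0], [0.0, 0.0, 0.0], [0.0, 0.0, 0.0], [0.0, 0.0, 0.0], [0.0, 0.0, 0.0], [0.0, 0.0, 0.0], [0.0, 0.0, 0.0], [0.0, 0.0, 0.0]], "fingers": [1, 1, 1, 1, 1, 1, 1, 1, 1]}
end [0.5447 0.0696 0.2299] 9
```

The fingers close slowly and missed the tab because I lifted too soon. Reopening, then checking the gate.

Call:
apply_moves:
  dp:
    - [0,0,0]
    - [0,0,0]
    - [0,0,0]
    - [0,0,0]
    - [0,0,0]
    - [0,0,0]
    - [0,0,0]
    - [0,0,0]
    - [0,0,0]
    - [0,0,0]
  twist:
    - [0,0,0]
    - [0,0,0]
    - [0,0,0]
    - [0,0,0]
    - [0,0,0]
    - [0,0,0]
    - [0,0,0]
    - [0,0,0]
    - [0,0,0]
    - [0,0,0]
  fingers: [0.4,0.4,0.4,0.4,0.4,0.4,0.4,0.4,0.4,0.4]

```text
time: 6.0
position: [0.443, -0.2411, 0.2463]
tool_rot: [2.179, 2.263, 0.0]
ft_force: [-0.3, 0.0, -0.3]
grip_width: 0.597
grip_force: 0.0
```

Run:
```python
from h import *
go([.4424,-.2415,.086])
C,im=snap('wrist','w2.png'); h=hsv(im)
y=cv2.inRange(h,(20,110,90),(34,255,255))
print(ctrl.get_state()['grip_width'])
for r in (60,80,100,120,150,170,200,230,280):
    c=np.where(y[r,260:340])[0]+260
    if len(c): print(r,c.min(),c.max(),plane(C,[[c.min()-.5+.0,r],[c.max()+.5,r]],.083)[:,:2].ravel())
```

```text
TCP [ 0.443  -0.2411  0.2463] t 6.0
tool axes rows x,y,z:
 [[-0.038   0.9993  0.0001]
 [ 0.9993  0.038   0.0002]
 [ 0.0002  0.0001 -1.    ]]
dp tool [-0.0004 -0.0006  0.1603]
0.6008396350331703
100 304 316 [ 0.434  -0.1543  0.4433 -0.1539]
120 303 315 [ 0.4337 -0.1681  0.4432 -0.1677]
150 303 315 [ 0.4344 -0.1894  0.444  -0.189 ]
170 303 315 [ 0.4349 -0.2041  0.4446 -0.2037]
200 285 315 [ 0.4219 -0.2273  0.4455 -0.2264]
230 285 333 [ 0.4224 -0.2509  0.4605 -0.2495]
280 270 314 [ 0.4112 -0.2929  0.4474 -0.2915]
```

Call:
apply_moves:
  dp:
    - [0,-0.0015,0.03]
    - [0,0,0.04]
    - [0,0,0.04]
    - [0,0,0.03]
    - [0,0,0.0203]
    - [0,0,0]
    - [0,0,0]
  twist:
    - [0,0,0]
    - [0,0,0]
    - [0,0,0]
    - [0,0,0]
    - [0,0,0]
    - [0,0,0]
    - [0,0,0]
  fingers: [0.4,0.4,0.4,0.4,0.4,0.7,1]

```text
time: 6.75
position: [0.4416, -0.2415, 0.0864]
tool_rot: [2.179, 2.263, -0.001]
ft_force: [-0.6, -0.1, 0.3]
grip_width: 0.493
grip_force: 0.0
```

Call:
apply_moves:
  dp:
    - [0,0,0]
    - [0,0,0]
    - [0,0,0]
    - [0,0,0]
    - [0,0,0]
    - [0,0,0]
    - [0,0,0]
    - [0,0,0]
    - [0,0,0]
    - [0,0,0]
  twist:
    - [0,0,0]
    - [0,0,0]
    - [0,0,0]
    - [0,0,0]
    - [0,0,0]
    - [0,0,0]
    - [0,0,0]
    - [0,0,0]
    - [0,0,0]
    - [0,0,0]
  fingers: [1,1,1,1,1,1,1,1,1,1]
  newtons: 45

```text
time: 7.75
position: [0.4418, -0.2412, 0.0864]
tool_rot: [2.179, 2.263, 0.001]
ft_force: [-0.9, 0.5, 5.0]
grip_width: 0.111
grip_force: 45.0
```

Call:
apply_moves:
  dp:
    - [0,0,-0.01]
    - [0,0,-0.02]
    - [0,0,-0.03]
    - [0,0,-0.04]
    - [0,0,-0.03]
    - [0,0,-0.02]
    - [0,0,0]
  twist:
    - [0,0,0]
    - [0,0,0]
    - [0,0,0]
    - [0,0,0]
    - [0,0,0]
    - [0,0,0]
    - [0,0,0]
  fingers: [1,1,1,1,1,1,1]

```text
time: 8.45
position: [0.4428, -0.242, 0.2386]
tool_rot: [2.176, 2.26, 0.005]
ft_force: [-0.1, -0.0, -1.9]
grip_width: 0.112
grip_force: 45.0
```

Run:
```python
from h import *
print(ctrl.get_state()['ft_force'],ctrl.get_state()['torque'])
plan([((.50,-.10,.25),None),((.545,.07,.24),None)],1)
C,im=snap('wrist','w3.png')
```

```text
[-0.1383 -0.0026 -1.892 ] [-0.0882  0.0334 -0.0316]
{"dp": [[0.035, 0.016, -0.003], [0.035, 0.015, -0.003], [0.035, 0.016, -0.002], [0.035, 0.016, -0.003], [0.034, 0.01, 0.002], [0.033, 0.01, 0.002], [0.034, 0.011, 0.002], [0.033, 0.01, 0.002], [0.034, 0.01, 0.002]], "twist": [[0.0, 0.0, 0.0], [0.0, 0.0, 0.0], [0.0, 0.0, 0.0], [0.0, 0.0, 0.0], [0.0, 0.0, 0.0], [0.0, 0.0, 0.0], [0.0, 0.0, 0.0], [0.0, 0.0, 0.0], [0.0, 0.0, 0.0]], "fingers": [1, 1, 1, 1, 1, 1, 1, 1, 1]}
end [0.5451 0.07   0.24  ] 9
```

Call:
apply_moves:
  dp:
    - [0.035,0.016,-0.003]
    - [0.035,0.015,-0.003]
    - [0.035,0.016,-0.002]
    - [0.035,0.016,-0.003]
    - [0.034,0.01,0.002]
    - [0.033,0.01,0.002]
    - [0.034,0.011,0.002]
    - [0.033,0.01,0.002]
    - [0.034,0.01,0.002]
    - [0,0,0]
  twist:
    - [0,0,0]
    - [0,0,0]
    - [0,0,0]
    - [0,0,0]
    - [0,0,0]
    - [0,0,0]
    - [0,0,0]
    - [0,0,0]
    - [0,0,0]
    - [0,0,0]
  fingers: [1,1,1,1,1,1,1,1,1,1]

```text
time: 9.5
position: [0.5426, 0.0776, 0.2336]
tool_rot: [-2.167, -2.27, 0.004]
ft_force: [0.1, -0.1, -2.3]
grip_width: 0.108
grip_force: 45.0
```

Call:
apply_moves:
  dp:
    - [0,0,0]
    - [0,0,0]
  twist:
    - [0,0,0]
    - [0,0,0]
  fingers: [1,1]

```text
time: 9.7
position: [0.543, 0.0694, 0.2357]
tool_rot: [-2.181, -2.261, 0.004]
ft_force: [0.6, -0.5, -2.3]
grip_width: 0.112
grip_force: 45.0
```

Run:
```python
from h import *
C,im=snap('wrist','w4.png'); np.savez('w4.npz',A=C[1],e=C[2]); s=ctrl.get_state(); print(s['position'],s['tool_rot'])
C2,im2=snap('top','top4.png')
```

```text
[0.5432 0.0692 0.2361] [-2.1812 -2.2605  0.0025]
```

View pics/w4.png

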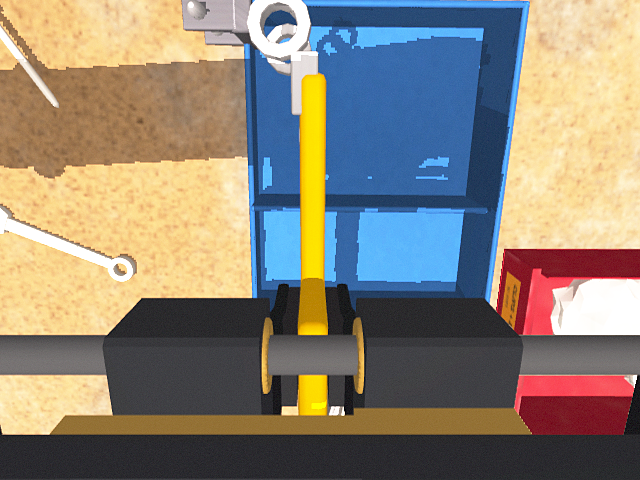

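The gripped gate's upper ring is at about (280,25) and the lower ring shows behind it. The bracket with its pin is at about (197,8), near the image edge, so I'll move 40 mm along +y to see the pins better.

Call:
apply_moves:
  dp:
    - [0.02,0,0]
    - [0.02,0,0]
    - [0,0,0]
    - [0,0,0]
    - [0,0,0]
  twist:
    - [0,0,0]
    - [0,0,0]
    - [0,0,0]
    - [0,0,0]
    - [0,0,0]
  fingers: [1,1,1,1,1]

```text
time: 10.3
position: [0.5423, 0.1091, 0.2371]
tool_rot: [2.181, 2.26, -0.0]
ft_force: [0.3, -0.1, -2.8]
grip_width: 0.115
grip_force: 45.0
```

Run:
```python
from h import *
s=ctrl.get_state();C,im=snap('wrist','w5.png'); np.savez('w5.npz',A=C[1],e=C[2]);  print(s['position'],s['tool_rot'])
cv2.imwrite('pics/w5c.png',cv2.resize(im[0:130,150:345],None,fx=4,fy=4,interpolation=cv2.INTER_CUBIC)[:,:,::-1])
h=hsv(im); m=cv2.inRange(h,(98,110,60),(120,255,255))
# rear wall outer top edge: rightmost blue per row ; left (front) edge: leftmost
pts=[];l=[]
for r in range(60,260,10):
    c=np.where(m[r])[0]; pts.append((c.max()+.5,r)); l.append((c.min()-.5,r))
P=plane(C,pts,.075); print('rear',np.polyfit(P[:,1],P[:,0],1),P[[0,-1],:2])
P=plane(C,l,.035); print('front',np.polyfit(P[:,1],P[:,0],1),P[[0,-1],:2])
t=[]
for c in range(300,500,10):
    r=np.where(m[:200,c])[0]; t.append((c,r.min()-.5))
P=plane(C,t,.075); print('left',np.polyfit(P[:,0],P[:,1],1),P[[0,-1],:2], t[:3])
```

```text
[0.5423 0.1091 0.2371] [ 2.181   2.2605 -0.0003]Traceback (most recent call last):
  File "<stdin>", line 8, in <module>
    return umr_maximum(a, axis, None, out, keepdims, initial, where)
ValueError: zero-size array to reduction operation maximum which has no identity
```

View pics/w5c.png

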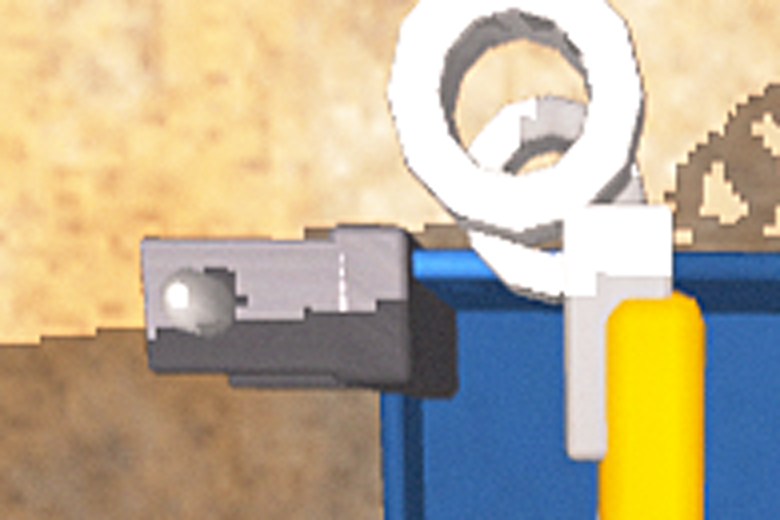

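The crop shows the ring hole centre at crop (517,92), i.e. px (278.9,22.6). The pin tip highlight is at crop (177,295), i.e. px (193.9,73.4).

Run:
```python
from h import *
im=cv2.imread('pics/w5.png')[:,:,::-1]; z=np.load('w5.npz'); C=(cam('wrist')[0],z['A'],z['e'])
p0=np.array([.5423,.1091,.2371])
ring=plane(C,[[278.9,22.6]],p0[2]-.0044)[0]; pin=plane(C,[[193.9,73.4]],.100)[0]
foot=plane(C,[[150+205/4,303/4]],.082)[0]
print('ring',ring,'tool off',ring-p0,'pin',pin,'foot',foot)
h=hsv(im); m=cv2.inRange(h,(98,110,60),(120,255,255))
def line(px,zz,ax,n):
    P=plane(C,px,zz); k=np.polyfit(P[:,ax],P[:,1-ax],1); res=np.abs(np.polyval(k,P[:,ax])-P[:,1-ax]); k=np.polyfit(P[res<.002,ax],P[res<.002,1-ax],1); print(n,k,P[[0,-1],:2].ravel())
a=[(np.where(m[r,400:])[0].max()+400.5,r) for r in range(80,280,10) if m[r,400:].any()]; line(a,.075,1,'rear')
a=[(np.where(m[r,230:280])[0].min()+229.5,r) for r in range(110,280,10) if m[r,230:280].any()]; line(a,.035,1,'front')
a=[(c,np.where(m[:150,c])[0].min()-.5) for c in range(340,500,10) if m[:150,c].any()]; line(a,.075,0,'left'); print(a[:4])
y=cv2.inRange(h,(20,150,120),(34,255,255))
a=[(np.where(y[r,280:350])[0].mean()+280,r) for r in range(95,270,15)]; line(a,p0[2]-.0034,1,'gate')
```

```text
ring [0.5272 0.216  0.2327] tool off [-0.0151  0.1069 -0.0044] pin [0.4627 0.2088 0.1   ] foot [0.463  0.2089 0.082 ]
rear [-0.0258  0.6886] [0.683  0.2147 0.6869 0.0726]
front [-0.0307  0.4915] [0.4855 0.1877 0.4899 0.0509]
left [0.0273 0.2062] [0.5582 0.2216 0.6629 0.2241]
[(340, np.float64(62.5)), (350, np.float64(62.5)), (360, np.float64(62.5)), (370, np.float64(63.5))]
gate [-0.033   0.5462] [0.54   0.1925 0.5421 0.1296]
```

Run:
```python
from h import *
G=down(.0355-.004)
plan([((.448,.1018,.237),G),((.448,.1018,.128),G)],1,v=.03)
```

```text
{"dp": [[-0.001, -0.024, 0.0], [-0.001, -0.023, 0.0], [-0.001, -0.024, 0.0], [-0.001, -0.023, 0.0], [0.0, 0.0, 0.027], [0.0, 0.0, 0.028], [0.0, 0.0, 0.027], [0.0, -0.001, 0.027]], "twist": [[0.0, 0.0, 0.001], [0.0, 0.0, 0.001], [0.0, 0.0, 0.001], [0.0, 0.0, 0.001], [0.0, 0.0, 0.0], [0.0, 0.0, 0.0], [0.0, 0.0, 0.0], [0.0, 0.0, 0.0]], "fingers": [1, 1, 1, 1, 1, 1, 1, 1]}
end [0.4475 0.1019 0.1281] 8
```

Call:
apply_moves:
  dp:
    - [-0.001,-0.024,0]
    - [-0.001,-0.023,0]
    - [-0.001,-0.024,0]
    - [-0.001,-0.023,0]
    - [0,0,0]
    - [0,0,0.027]
    - [0,0,0.028]
    - [0,0,0.027]
    - [0,0,0.027]
    - [0,0,0]
  twist:
    - [0,0,0.001]
    - [0,0,0.001]
    - [0,0,0.001]
    - [0,0,0.001]
    - [0,0,0]
    - [0,0,0]
    - [0,0,0]
    - [0,0,0]
    - [0,0,0]
    - [0,0,0]
  fingers: [1,1,1,1,1,1,1,1,1,1]

```text
time: 11.35
position: [0.4462, 0.1016, 0.1249]
tool_rot: [-2.184, -2.256, 0.01]
ft_force: [-0.3, 0.5, -1.5]
grip_width: 0.109
grip_force: 45.0
```

Call:
apply_moves:
  dp:
    - [0,0,0]
    - [0,0,0]
    - [0,0,0]
  twist:
    - [0,0,0]
    - [0,0,0]
    - [0,0,0]
  fingers: [1,1,1]

```text
time: 11.65
position: [0.4496, 0.1038, 0.1295]
tool_rot: [2.183, 2.258, 0.005]
ft_force: [0.0, -0.5, -1.5]
grip_width: 0.11
grip_force: 45.0
```

Run:
```python
from h import *
s=ctrl.get_state();C,im=snap('wrist','w6.png'); np.savez('w6.npz',A=C[1],e=C[2]);  print(s['position'],s['tool_rot'],s['ft_force'])
cv2.imwrite('pics/w6c.png',cv2.resize(im[0:140,210:410],None,fx=4,fy=4,interpolation=cv2.INTER_CUBIC)[:,:,::-1])
print(proj(C,[[.463,.2087,.1],[.463,.2087,.082]]))
```

```text
[0.4496 0.1038 0.1295] [2.1829 2.258  0.0046] [ 0.0364 -0.54   -1.5364]
[[352.4579  43.7263]
 [348.7006  50.2674]]
```

View pics/w6c.png

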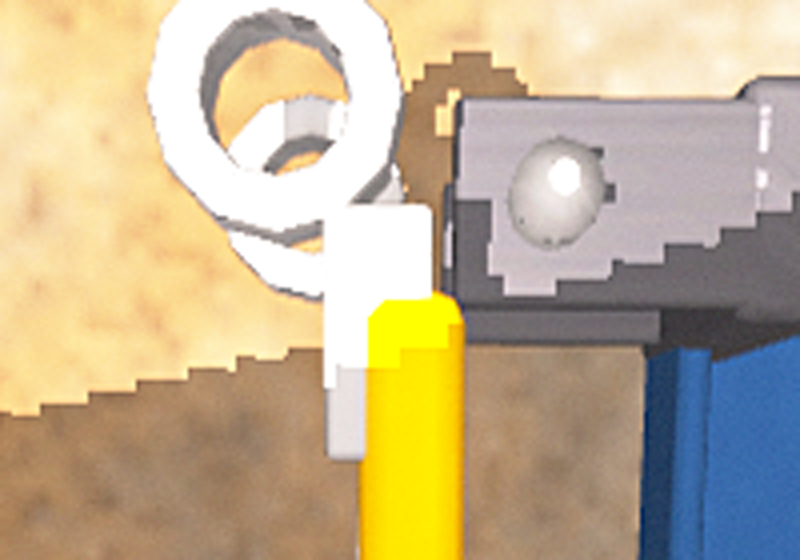

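Pin tip at crop (567,175), i.e. px (351.4,43.4), which matches the prediction. Ring centre px is (278.4,22.9). Both rings are still left of the brackets, so the way in is clear.

Run:
```python
from h import *
z=np.load('w6.npz'); C=(cam('wrist')[0],z['A'],z['e']); s=ctrl.get_state(); p=s['position']
ring=plane(C,[[278.4,22.9]],.1295-.0044)[0]; pin=plane(C,[[351.4,43.4]],.1)[0]
print(ring,pin,'move',pin-ring,p,s['tool_rot'],'axes',R.from_rotvec(s['tool_rot']).as_matrix().T)
T=R.from_rotvec(s['tool_rot']).as_matrix(); d=pin-ring; d[2]=0; print('tool',T.T@d)
```

```text
[0.4347 0.2106 0.1251] [0.4626 0.2088 0.1   ] move [ 0.0279 -0.0018 -0.0251] [0.4494 0.1038 0.1293] [2.1829 2.2583 0.0041] axes [[-0.0339  0.9994  0.0013]
 [ 0.9994  0.0339  0.0024]
 [ 0.0023  0.0014 -1.    ]]
tool [-0.0028  0.0278  0.0001]
```

Call:
apply_moves:
  dp:
    - [-0.0014,0.014,0]
    - [-0.0014,0.0138,0]
    - [0,0,0]
    - [0,0,0]
    - [0,0,0]
    - [0,0,0]
  twist:
    - [0,0,0]
    - [0,0,0]
    - [0,0,0]
    - [0,0,0]
    - [0,0,0]
    - [0,0,0]
  fingers: [1,1,1,1,1,1]

```text
time: 12.3
position: [0.4757, 0.1018, 0.128]
tool_rot: [-2.183, -2.259, -0.0]
ft_force: [0.8, 0.3, -2.1]
grip_width: 0.113
grip_force: 45.0
```

Run:
```python
from h import *
s=ctrl.get_state();print(s['position'],s['ft_force'])
C,im=snap('wrist','w7.png');s2=ctrl.get_state();print(s2['position']); np.savez('w7.npz',A=C[1],e=C[2]);
cv2.imwrite('pics/w7c.png',cv2.resize(im[0:120,220:360],None,fx=5,fy=5,interpolation=cv2.INTER_CUBIC)[:,:,::-1])
print(proj(C,[[.4627,.2088,.1],[.4627,.2088,.082]]))
```

```text
[0.4757 0.1018 0.128 ] [ 0.773   0.3305 -2.0771]
[0.4758 0.1018 0.128 ]
[[287.975   34.8821]
 [290.1533  42.2737]]
```

View pics/w7c.png

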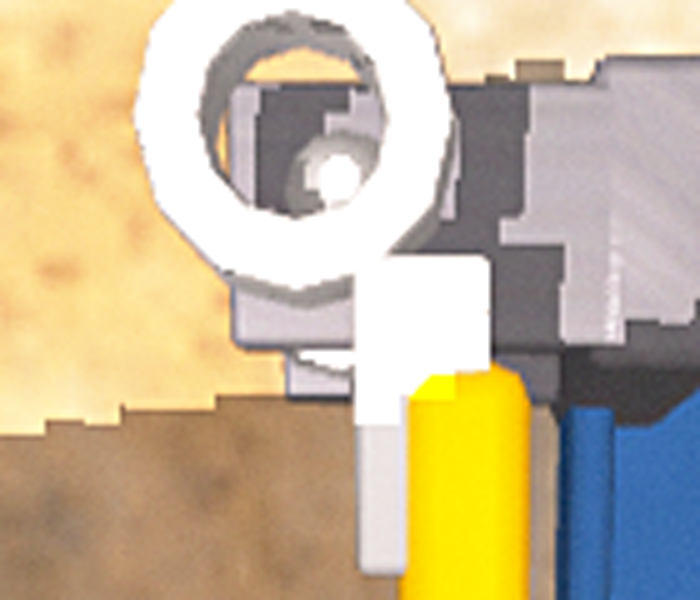

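The pin tip is seen through the ring at crop (338,178), i.e. px (287.2,35.2). The ring centre is px (278.2,22.3).

Run:
```python
from h import *
z=np.load('w7.npz'); C=(cam('wrist')[0],z['A'],z['e']); s=ctrl.get_state(); p=s['position']
ring=plane(C,[[278.2,22.3]],.128-.0044)[0]; pin=plane(C,[[287.2,35.2]],.1)[0]
d=pin-ring; T=R.from_rotvec(s['tool_rot']).as_matrix(); print(ring-p,ring,pin,d,T.T@d,p)
```

```text
[-0.0152  0.107  -0.0044] [0.4606 0.2088 0.1236] [0.4624 0.2087 0.1   ] [ 0.0018 -0.0002 -0.0236] [-0.0002  0.0018  0.0236] [0.4758 0.1018 0.128 ]
```

Call:
apply_moves:
  dp:
    - [-0.0002,0.0018,0]
    - [0,0,0]
    - [0,0,0.004]
    - [0,0,0.004]
    - [0,0,0.004]
    - [0,0,0.003]
    - [0,0,0]
    - [0,0,0]
  twist:
    - [0,0,0]
    - [0,0,0]
    - [0,0,0]
    - [0,0,0]
    - [0,0,0]
    - [0,0,0]
    - [0,0,0]
    - [0,0,0]
  fingers: [1,1,1,1,1,1,1,1]

```text
time: 13.15
position: [0.478, 0.1014, 0.1129]
tool_rot: [2.183, 2.259, -0.0]
ft_force: [-0.2, 0.4, -1.5]
grip_width: 0.113
grip_force: 45.0
```

Run:
```python
from h import *
s=ctrl.get_state();print(s['position'],s['ft_force'],s['torque'])
```

```text
[0.478  0.1014 0.1129] [-0.1617  0.4174 -1.4578] [-0.1132 -0.039   0.0001]
```

Call:
apply_moves:
  dp:
    - [0,0,0.003]
    - [0,0,0.003]
    - [0,0,0.002]
    - [0,0,0]
  twist:
    - [0,0,0]
    - [0,0,0]
    - [0,0,0]
    - [0,0,0]
  fingers: [1,1,1,1]

```text
time: 13.55
position: [0.4777, 0.1014, 0.1046]
tool_rot: [-2.183, -2.259, 0.001]
ft_force: [-0.1, 0.8, -2.5]
grip_width: 0.109
grip_force: 45.0
```

Call:
apply_moves:
  dp:
    - [0,0,0.002]
    - [0,0,0.002]
    - [0,0,0.0015]
    - [0,0,0]
    - [0,0,0]
  twist:
    - [0,0,0]
    - [0,0,0]
    - [0,0,0]
    - [0,0,0]
    - [0,0,0]
  fingers: [1,1,1,1,1]

```text
time: 14.05
position: [0.478, 0.1015, 0.0994]
tool_rot: [2.183, 2.259, 0.0]
ft_force: [0.2, -0.4, -1.6]
grip_width: 0.113
grip_force: 45.0
```

Call:
apply_moves:
  dp:
    - [0,0,0.001]
    - [0,0,0.0008]
    - [0,0,0]
    - [0,0,0]
  twist:
    - [0,0,0]
    - [0,0,0]
    - [0,0,0]
    - [0,0,0]
  fingers: [1,1,1,1]

```text
time: 14.45
position: [0.4783, 0.1015, 0.098]
tool_rot: [2.183, 2.259, 0.001]
ft_force: [-0.9, -0.4, 2.4]
grip_width: 0.109
grip_force: 45.0
```

Call:
apply_moves:
  dp:
    - [0,0,0]
    - [0,0,0]
    - [0,0,0]
    - [0,0,0]
    - [0,0,0]
    - [0,0,0]
    - [0,0,0]
    - [0,0,0]
  twist:
    - [0,0,0]
    - [0,0,0]
    - [0,0,0]
    - [0,0,0]
    - [0,0,0]
    - [0,0,0]
    - [0,0,0]
    - [0,0,0]
  fingers: [0.7,0.5,0.5,0.5,0.5,0.5,0.5,0.5]

```text
time: 15.25
position: [0.4781, 0.1015, 0.0977]
tool_rot: [2.183, 2.259, 0.0]
ft_force: [0.5, -0.4, -0.2]
grip_width: 0.5
grip_force: 0.0
```

Call:
apply_moves:
  dp:
    - [0,0,-0.01]
    - [0,0,-0.02]
    - [0,0,-0.03]
    - [0,0,-0.04]
    - [0,0,-0.04]
    - [0,0,0]
    - [0,0,0]
  twist:
    - [0,0,0]
    - [0,0,0]
    - [0,0,0]
    - [0,0,0]
    - [0,0,0]
    - [0,0,0]
    - [0,0,0]
  fingers: [0.5,0.5,0.5,0.5,0.5,0.5,0.5]

```text
time: 15.95
position: [0.4787, 0.1016, 0.2391]
tool_rot: [2.183, 2.258, 0.005]
ft_force: [-0.3, 0.4, -1.1]
grip_width: 0.501
grip_force: 0.0
```

Run:
```python
from h import *
C,im=snap('wrist','w8.png'); C2,im2=snap('scene','s8.png')
h=hsv(im); y=cv2.inRange(h,(20,150,100),(34,255,255))
P=[]
for r in range(110,200,15):
    c=np.where(y[r,280:350])[0]+280
    if len(c): P.append(plane(C,[[c.mean(),r]],.095)[0]); 
P=np.array(P); print(np.polyfit(P[:,1],P[:,0],1),P[:,:2])
a=im[0:300,180:480]; b=im2[180:320,200:350]
cv2.imwrite('pics/j8.png',np.hstack([cv2.resize(a,(400,400)),cv2.resize(b,(400,400))])[:,:,::-1])
print(proj(C,[[.4625,.2088,.1]]))
```

```text
[-0.038   0.4834] [[0.4767 0.1818]
 [0.4767 0.172 ]
 [0.4771 0.162 ]
 [0.4778 0.1518]
 [0.4781 0.1414]
 [0.4785 0.1308]]
[[291.5206  65.6617]]
```

View pics/j8.png

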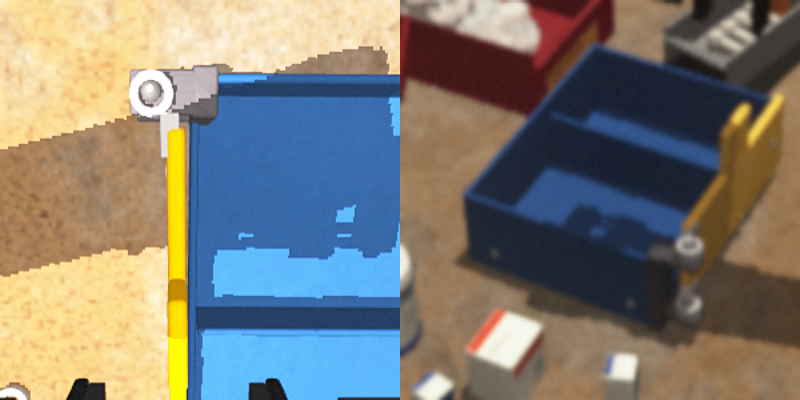

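The gate hangs on both pins and is shut (0.01 rad off): the pin shows through the ring, and the panel runs parallel to the sill. Next is the scoop.

Run:
```python
from h import *
plan([((.52,.0,.27),None),((.586,-.234,.25),down(-.23))],.5)
```

```text
{"dp": [[-0.034, 0.013, -0.011], [-0.034, 0.013, -0.011], [-0.035, 0.013, -0.011], [-0.034, 0.008, 0.003], [-0.033, 0.01, 0.003], [-0.033, 0.011, 0.003], [-0.033, 0.012, 0.002], [-0.032, 0.013, 0.003], [-0.031, 0.014, 0.003], [-0.031, 0.016, 0.003]], "twist": [[0.0, 0.0, 0.0], [0.0, 0.0, 0.0], [0.0, 0.0, 0.0], [0.0, 0.0, 0.038], [0.0, 0.0, 0.037], [-0.001, 0.0, 0.038], [0.0, 0.0, 0.038], [0.0, 0.0, 0.038], [0.0, 0.0, 0.037], [0.0, 0.0, 0.038]], "fingers": [0.5, 0.5, 0.5, 0.5, 0.5, 0.5, 0.5, 0.5, 0.5, 0.5]}
end [ 0.5859 -0.2339  0.25  ] 10
```

Call:
apply_moves:
  dp:
    - [-0.034,0.013,-0.011]
    - [-0.034,0.013,-0.011]
    - [-0.035,0.013,-0.011]
    - [-0.034,0.008,0.003]
    - [-0.033,0.01,0.003]
    - [-0.033,0.011,0.003]
    - [-0.033,0.012,0.002]
    - [-0.032,0.013,0.003]
    - [-0.031,0.014,0.003]
    - [-0.031,0.016,0.003]
  twist:
    - [0,0,0]
    - [0,0,0]
    - [0,0,0]
    - [0,0,0.038]
    - [0,0,0.037]
    - [0,0,0.038]
    - [0,0,0.038]
    - [0,0,0.038]
    - [0,0,0.037]
    - [0,0,0.038]
  fingers: [0.5,0.5,0.5,0.5,0.5,0.5,0.5,0.5,0.5,0.5]

```text
time: 17.05
position: [0.5861, -0.2346, 0.2488]
tool_rot: [-2.461, -1.949, 0.003]
ft_force: [0.4, 0.2, 1.4]
grip_width: 0.5
grip_force: 0.0
```

Call:
apply_moves:
  dp:
    - [0,0,0]
    - [0,0,0]
    - [0,0,0]
  twist:
    - [0,0,0]
    - [0,0,0]
    - [0,0,0]
  fingers: [0.5,0.5,0.5]

```text
time: 17.35
position: [0.5864, -0.2323, 0.2497]
tool_rot: [-2.459, -1.952, 0.001]
ft_force: [-0.3, 0.5, -0.3]
grip_width: 0.5
grip_force: 0.0
```

Run:
```python
from h import *
C,im=snap('wrist','w9.png'); s=ctrl.get_state(); print(s['position'],s['tool_rot'])
print(proj(C,[[.586,-.234,.113]]))
h=hsv(im); o=cv2.inRange(h,(5,170,100),(20,255,255))
for b in blobs(o,60): print(cv2.minAreaRect(b))
np.savez('w9.npz',A=C[1],e=C[2])
```

```text
[ 0.5866 -0.232   0.2501] [-2.4583 -1.9536 -0.0004]
[[311.932  229.9705]]
((314.5, 219.0), (50.0, 27.0), 90.0)
((319.0, 418.5), (5.0, 162.0), 90.0)
((176.07757568359375, 382.6810302734375), (22.847322463989258, 8.009693145751953), 66.80140686035156)
((448.5352783203125, 379.8411865234375), (8.568753242492676, 28.09249496459961), 12.52880859375)
((178.7353057861328, 338.058837890625), (9.701424598693848, 29.346811294555664), 14.03624439239502)
((448.5, 343.5), (9.0, 27.0), 0.0)
```

View pics/w9.png

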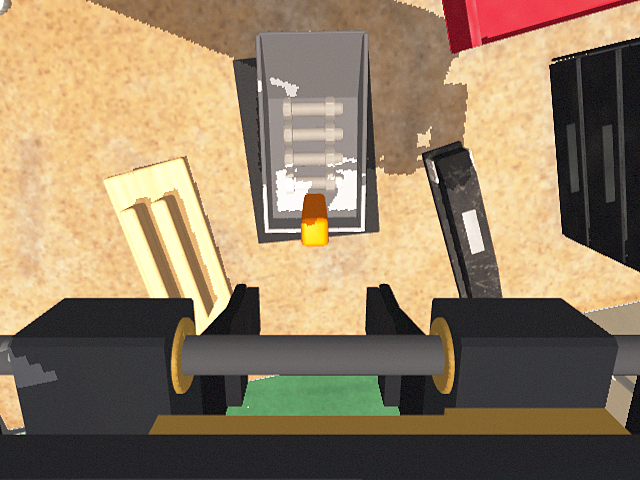

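The post top is at (314.5,232), and the scoop axis is aligned with the image. The dark mat's corners are (235,60), (259,242) and (380,232).

Run:
```python
from h import *
z=np.load('w9.npz'); C=(cam('wrist')[0],z['A'],z['e'])
m=plane(C,[[235,60],[259,242],[380,232]],.003); print(m,'mat centre',(m[0]+m[2])/2,np.linalg.norm(m[0]-m[1]),np.linalg.norm(m[1]-m[2]))
p=plane(C,[[314.5,232]],.113)[0]; print('post',p); l=plane(C,[[257,33],[368,33]],.039); print(l,l.mean(0)-p, np.linalg.norm(l[0]-l[1]))
go([p[0],p[1],.074])
```

```text
[[ 0.5484 -0.0964  0.003 ]
 [ 0.5258 -0.2621  0.003 ]
 [ 0.6437 -0.279   0.003 ]] mat centre [ 0.5961 -0.1877  0.003 ] 0.16720008643328682 0.11912030732112382
post [ 0.5874 -0.2359  0.113 ]
[[ 0.5756 -0.0868  0.039 ]
 [ 0.6609 -0.1066  0.039 ]] [ 0.0308  0.1392 -0.074 ] 0.08747807084729528
TCP [ 0.5866 -0.232   0.2501] t 17.4
tool axes rows x,y,z:
 [[ 0.2258  0.9742  0.0012]
 [ 0.9742 -0.2258 -0.001 ]
 [-0.0007  0.0014 -1.    ]]
dp tool [-0.0038  0.0019  0.1761]
```

Call:
apply_moves:
  dp:
    - [-0.0038,0.0019,0.03]
    - [0,0,0.04]
    - [0,0,0.04]
    - [0,0,0.03]
    - [0,0,0.02]
    - [0,0,0.016]
    - [0,0,0]
    - [0,0,0]
  twist:
    - [0,0,0]
    - [0,0,0]
    - [0,0,0]
    - [0,0,0]
    - [0,0,0]
    - [0,0,0]
    - [0,0,0]
    - [0,0,0]
  fingers: [0.5,0.5,0.5,0.5,0.5,0.5,0.7,1]
  newtons: 60

```text
time: 18.2
position: [0.5881, -0.2374, 0.0754]
tool_rot: [2.46, 1.953, 0.001]
ft_force: [0.4, -0.6, 0.4]
grip_width: 0.391
grip_force: 0.0
```

Call:
apply_moves:
  dp:
    - [0,0,0]
    - [0,0,0]
    - [0,0,0]
    - [0,0,0]
    - [0,0,0]
    - [0,0,0]
    - [0,0,0]
    - [0,0,0]
  twist:
    - [0,0,0]
    - [0,0,0]
    - [0,0,0]
    - [0,0,0]
    - [0,0,0]
    - [0,0,0]
    - [0,0,0]
    - [0,0,0]
  fingers: [1,1,1,1,1,1,1,1]

```text
time: 19.0
position: [0.5882, -0.2382, 0.076]
tool_rot: [2.461, 1.951, 0.002]
ft_force: [-1.8, 0.4, 6.6]
grip_width: 0.228
grip_force: 59.7
```

Call:
apply_moves:
  dp:
    - [0,0,-0.005]
    - [0,0,-0.01]
    - [0,0,-0.015]
    - [0,0,-0.02]
    - [0,0,-0.03]
    - [0,0,-0.03]
    - [0,0,-0.02]
    - [0,0,0]
    - [0,0,0]
  twist:
    - [0,0,0]
    - [0,0,0]
    - [0,0,0]
    - [0,0,0]
    - [0,0,0]
    - [0,0,0]
    - [0,0,0]
    - [0,0,0]
    - [0,0,0]
  fingers: [1,1,1,1,1,1,1,1,1]

```text
time: 19.9
position: [0.5874, -0.2378, 0.2047]
tool_rot: [2.462, 1.952, 0.001]
ft_force: [-1.0, 0.3, -4.2]
grip_width: 0.226
grip_force: 59.7
```

Run:
```python
from h import *
s=ctrl.get_state();print(s['position'],s['ft_force'],s['torque'],s['joint_positions'])
C,im=snap('wrist','w10.png')
z=np.load('w9.npz'); C0=(cam('wrist')[0],z['A'],z['e'])
T=R.from_rotvec(s['tool_rot']).as_matrix()
# predicted px of lip corners if not slipped
l=np.array([[.145,-.044,.035],[.145,.044,.035]])
print(proj(C,s['position']+l@T.T))
def PL(th,L,yaw,T):
    return None
# pour plan
yaw=-.10
G0=down(yaw); off=np.array([.145,0,.036])
L=np.array([.597,.000,.125])
wps=[(L-G0@off+[0,0,.0],G0)]
p,Tm=plan(wps,1,v=.03,w=.1)
out=[]
for a in np.linspace(0,1.4,16)[1:]:
    G=G0@R.from_rotvec([0,-a,0]).as_matrix(); out.append((L-G@off,G))
print('POUR'); plan(out,1,v=.05,w=.15,start=(p,Tm)); print(out[-1][1].T)
```

```text
[ 0.5874 -0.2378  0.2047] [-1.016   0.2981 -4.198 ] [-0.2498  0.1461  0.0251] [-0.3471  0.3932  0.8977  1.5472 -0.3124  1.3518  0.3516]
[[199.2083 -66.3932]
 [423.3631 -66.1648]]
{"dp": [[0.022, -0.006, 0.011], [0.023, -0.006, 0.01], [0.023, -0.005, 0.011], [0.023, -0.004, 0.011]], "twist": [[0.0, 0.0, -0.032], [-0.001, 0.0, -0.033], [0.0, 0.0, -0.032], [0.0, -0.001, -0.033]], "fingers": [1, 1, 1, 1]}
end [ 0.5826 -0.144   0.1608] 4
POUR
{"dp": [[0.004, 0.0, -0.014], [0.004, 0.0, -0.013], [0.004, 0.0, -0.013], [0.004, 0.0, -0.014], [0.004, 0.0, -0.013], [0.004, 0.0, -0.013], [0.004, 0.0, -0.014], [0.004, 0.0, -0.013], [0.004, 0.0, -0.013], [0.004, 0.0, -0.014]], "twist": [[0.0, -0.093, 0.0], [0.0, -0.093, 0.0], [0.0, -0.094, 0.0], [0.0, -0.093, 0.0], [0.0, -0.093, 0.0], [0.0, -0.094, 0.0], [0.0, -0.093, 0.0], [0.0, -0.093, 0.0], [0.0, -0.094, 0.0], [0.0, -0.093, 0.0]], "fingers": [1, 1, 1, 1, 1, 1, 1, 1, 1, 1]}
{"dp": [[0.004, 0.0, -0.013], [0.004, 0.0, -0.013], [0.004, 0.0, -0.014], [0.004, 0.0, -0.013], [0.004, 0.0, -0.013]], "twist": [[0.0, -0.093, 0.0], [0.0, -0.094, 0.0], [0.0, -0.093, 0.0], [0.0, -0.093, 0.0], [0.0, -0.094, 0.0]], "fingers": [1, 1, 1, 1, 1]}
end [0.5982 0.0106 0.2736] 15
[[ 0.017   0.1691 -0.9854]
 [ 0.995  -0.0998  0.    ]
 [-0.0984 -0.9805 -0.17  ]]
```

Call:
apply_moves:
  dp:
    - [0.022,-0.006,0.008]
    - [0.023,-0.006,0.008]
    - [0.023,-0.005,0.011]
    - [0.023,-0.004,0.014]
    - [0,0,0]
    - [0,0,0]
    - [0,0,0]
  twist:
    - [0,0,-0.032]
    - [0,0,-0.033]
    - [0,0,-0.032]
    - [0,0,-0.033]
    - [0,0,0]
    - [0,0,0]
    - [0,0,0]
  fingers: [1,1,1,1,1,1,1]

```text
time: 20.65
position: [0.5829, -0.1459, 0.1634]
tool_rot: [2.331, 2.105, -0.002]
ft_force: [0.1, -0.0, -4.7]
grip_width: 0.224
grip_force: 59.7
```

Call:
apply_moves:
  dp:
    - [0.004,0,-0.013]
    - [0.004,0,-0.012]
    - [0.004,0,-0.012]
    - [0.004,0,-0.012]
    - [0,0,0]
    - [0,0,0]
  twist:
    - [0,-0.093,0]
    - [0,-0.093,0]
    - [0,-0.094,0]
    - [0,-0.093,0]
    - [0,0,0]
    - [0,0,0]
  fingers: [1,1,1,1,1,1]

```text
time: 21.25
position: [0.5855, -0.1223, 0.2095]
tool_rot: [2.125, 1.923, -0.399]
ft_force: [0.3, -1.3, -3.8]
grip_width: 0.222
grip_force: 59.7
```

```bash
cat >> h.py <<'E'
def lip():
    s=ctrl.get_state(); T=R.from_rotvec(s['tool_rot']).as_matrix()
    print('lip',s['position']+T@[.145,0,.036],'TCP',s['position'],'tilt',np.arccos(-T[2,2]),'j',s['joint_positions'],'F',s['ft_force'])
E
python3 -c "
from h import *
lip(); snap('scene','s10.png')"
```

```text
lip [ 0.5977 -0.0009  0.1234] TCP [ 0.5855 -0.1223  0.2095] tilt 0.3710805990686489 j [-0.8159  0.3222  0.9206  1.6635  0.121   1.2885 -0.0543] F [ 0.3199 -1.3115 -3.8277]
```

Call:
apply_moves:
  dp:
    - [0.004,0,-0.012]
    - [0.004,0,-0.012]
    - [0.004,0,-0.012]
    - [0.004,0,-0.012]
    - [0,0,0]
    - [0,0,0]
    - [0,0,0]
  twist:
    - [0,-0.093,0]
    - [0,-0.093,0]
    - [0,-0.094,0]
    - [0,-0.093,0]
    - [0,0,0]
    - [0,0,0]
    - [0,0,0]
  fingers: [1,1,1,1,1,1,1]

```text
time: 22.0
position: [0.5884, -0.0887, 0.2441]
tool_rot: [1.892, 1.702, -0.738]
ft_force: [0.8, -0.9, -3.4]
grip_width: 0.228
grip_force: 59.7
```

```bash
python3 -c "
from h import *
lip()"
```

```text
lip [ 0.5972 -0.0069  0.1194] TCP [ 0.5884 -0.0887  0.2441] tilt 0.7441271436803205 j [-1.0143  0.4666  0.9452  1.6166  0.358   1.4128 -0.2865] F [ 0.8264 -0.8653 -3.3928]
```

Call:
apply_moves:
  dp:
    - [0.0022,0,-0.0078]
    - [0.0022,0,-0.0078]
    - [0.0022,0,-0.0078]
    - [0.0022,0,-0.0078]
    - [0.0022,0,-0.0078]
    - [0.0022,0,-0.0078]
    - [0.0022,0,-0.0078]
    - [0,0,0]
    - [0,0,0]
    - [0,0,0]
  twist:
    - [0,-0.05,0]
    - [0,-0.05,0]
    - [0,-0.05,0]
    - [0,-0.05,0]
    - [0,-0.05,0]
    - [0,-0.05,0]
    - [0,-0.05,0]
    - [0,0,0]
    - [0,0,0]
    - [0,0,0]
  fingers: [1,1,1,1,1,1,1,1,1,1]

```text
time: 23.0
position: [0.5945, -0.0348, 0.2667]
tool_rot: [1.642, 1.481, -1.0]
ft_force: [-0.3, -0.2, -0.6]
grip_width: 0.228
grip_force: 59.7
```

```bash
python3 -c "
from h import *
lip()"
```

```text
lip [ 0.5982 -0.0007  0.1213] TCP [ 0.5945 -0.0348  0.2667] tilt 1.095759112709891 j [-1.1162  0.6944  0.9392  1.5343  0.4814  1.5604 -0.4001] F [-0.2669 -0.2239 -0.5771]
```

Call:
apply_moves:
  dp:
    - [0.0022,0,-0.0072]
    - [0.0022,0,-0.0072]
    - [0.0022,0,-0.0072]
    - [0.0022,0,-0.0072]
    - [0.0022,0,-0.0072]
    - [0.0022,0,-0.0072]
    - [0.0022,0,-0.0072]
    - [0,0,0]
    - [0,0,0]
    - [0,0,0]
  twist:
    - [0,-0.05,0]
    - [0,-0.05,0]
    - [0,-0.05,0]
    - [0,-0.05,0]
    - [0,-0.05,0]
    - [0,-0.05,0]
    - [0,-0.05,0]
    - [0,0,0]
    - [0,0,0]
    - [0,0,0]
  fingers: [1,1,1,1,1,1,1,1,1,1]

```text
time: 24.0
position: [0.5997, 0.0176, 0.2684]
tool_rot: [1.382, 1.246, -1.215]
ft_force: [-0.5, 0.5, -1.6]
grip_width: 0.224
grip_force: 59.7
```

```bash
python3 -c "
from h import *
lip(); C,im=snap('scene','s11.png'); C2,im2=snap('top','t11.png')
cv2.imwrite('pics/j11.png',np.hstack([cv2.resize(im[120:320,180:400],(440,400)),cv2.resize(im2[150:290,260:400],(360,400))])[:,:,::-1])"
```

```text
lip [0.5983 0.0002 0.12  ] TCP [0.5997 0.0176 0.2684] tilt 1.4444062801533677 j [-1.1543  0.9516  0.9225  1.4461  0.5759  1.699  -0.4564] F [-0.5174  0.5168 -1.5604]
```

View pics/j11.png

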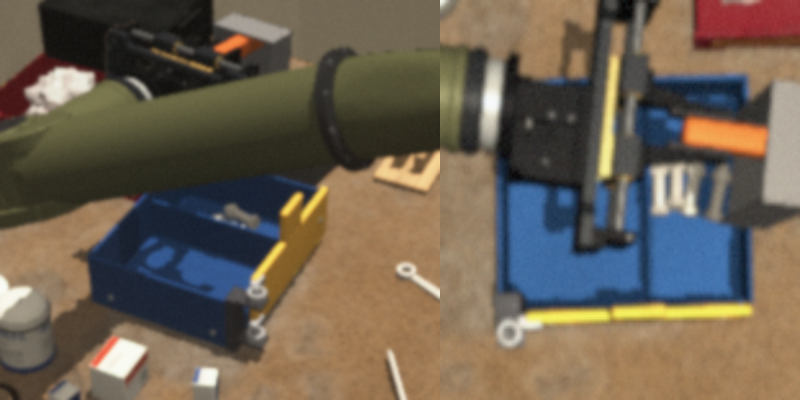

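All four bolts are in the narrow bay (right picture, about (655–720,190)) and the gate is still shut. Taking the scoop back to the mat.

Run:
```python
from h import *
G0=down(-.1); off=np.array([.145,0,.036]); L=np.array([.597,0,.13]); out=[]
for a in np.linspace(1.444,0,13)[1:]:
    G=G0@R.from_rotvec([0,-a,0]).as_matrix(); out.append((L-G@off,G))
G=down(-.228); out+=[((.588,-.238,.18),G),((.588,-.238,.095),G)]
plan(out,1,v=.04,w=.14)
```

```text
{"dp": [[-0.014, -0.001, 0.017], [-0.003, 0.0, 0.018], [-0.003, 0.0, 0.017], [-0.003, 0.0, 0.018], [-0.004, 0.0, 0.018], [-0.003, 0.0, 0.017], [-0.003, 0.0, 0.018], [-0.003, 0.0, 0.018], [-0.004, 0.0, 0.017], [-0.003, 0.0, 0.018]], "twist": [[-0.001, 0.121, -0.002], [0.0, 0.12, 0.0], [0.0, 0.12, 0.0], [0.0, 0.121, 0.0], [0.0, 0.12, 0.0], [0.0, 0.12, 0.0], [0.0, 0.121, 0.0], [0.0, 0.12, 0.0], [0.0, 0.12, 0.0], [0.0, 0.121, 0.0]], "fingers": [1, 1, 1, 1, 1, 1, 1, 1, 1, 1]}
{"dp": [[-0.003, 0.0, 0.018], [-0.004, 0.0, 0.017], [-0.031, 0.005, -0.005], [-0.03, 0.006, -0.004], [-0.03, 0.008, -0.005], [0.0, 0.0, 0.028], [0.0, 0.0, 0.029], [0.0, 0.0, 0.028]], "twist": [[0.0, 0.12, 0.0], [0.0, 0.12, 0.0], [0.0, 0.0, 0.043], [0.0, 0.0, 0.042], [0.0, 0.0, 0.043], [0.0, 0.0, 0.0], [0.0, 0.0, 0.0], [0.0, 0.0, 0.0]], "fingers": [1, 1, 1, 1, 1, 1, 1, 1]}
end [ 0.5881 -0.2376  0.0954] 18
```

Call:
apply_moves:
  dp:
    - [-0.014,-0.001,0.017]
    - [-0.003,0,0.018]
    - [-0.003,0,0.017]
    - [-0.003,0,0.018]
    - [-0.004,0,0.018]
    - [-0.003,0,0.017]
    - [-0.003,0,0.018]
    - [-0.003,0,0.018]
    - [-0.004,0,0.017]
    - [-0.003,0,0.018]
  twist:
    - [0,0.121,-0.002]
    - [0,0.12,0]
    - [0,0.12,0]
    - [0,0.121,0]
    - [0,0.12,0]
    - [0,0.12,0]
    - [0,0.121,0]
    - [0,0.12,0]
    - [0,0.12,0]
    - [0,0.121,0]
  fingers: [1,1,1,1,1,1,1,1,1,1]

```text
time: 25.1
position: [0.5832, -0.1324, 0.2]
tool_rot: [2.204, 1.992, -0.26]
ft_force: [-0.0, -0.1, -2.2]
grip_width: 0.227
grip_force: 59.7
```

Call:
apply_moves:
  dp:
    - [-0.003,0,0.018]
    - [-0.004,0,0.017]
    - [-0.031,0.005,-0.005]
    - [-0.03,0.006,-0.004]
    - [-0.03,0.008,-0.005]
    - [0,0,0]
    - [0,0,0]
    - [0,0,0]
  twist:
    - [0,0.12,0]
    - [0,0.12,0]
    - [0,0,0.043]
    - [0,0,0.042]
    - [0,0,0.043]
    - [0,0,0]
    - [0,0,0]
    - [0,0,0]
  fingers: [1,1,1,1,1,1,1,1]

```text
time: 25.9
position: [0.5878, -0.2357, 0.1796]
tool_rot: [-2.457, -1.955, 0.004]
ft_force: [-0.3, 0.2, -1.3]
grip_width: 0.229
grip_force: 59.7
```

Run:
```python
from h import *
lip(); snap('top','t12.png')
plan([((.588,-.238,.18),down(-.228)),((.588,-.238,.095),down(-.228))],1,v=.03)
```

```text
lip [ 0.6203 -0.0944  0.1434] TCP [ 0.5878 -0.2357  0.1796] tilt 0.002528995976761566 j [-0.3451  0.4122  0.8887  1.5784 -0.3259  1.31    0.3614] F [-0.2854  0.1986 -1.2587]
{"dp": [[-0.003, 0.001, -0.001], [0.0, 0.0, 0.028], [0.0, 0.0, 0.029], [0.0, 0.0, 0.028]], "twist": [[-0.002, 0.001, 0.002], [0.0, 0.0, 0.0], [0.0, 0.0, 0.0], [0.0, 0.0, 0.0]], "fingers": [1, 1, 1, 1]}
end [ 0.5884 -0.2383  0.0955] 4
```

Call:
apply_moves:
  dp:
    - [0,0.001,0.028]
    - [0,0,0.03]
    - [0,0,0.026]
    - [0,0,0.008]
    - [0,0,0.006]
    - [0,0,0.0055]
    - [0,0,0]
    - [0,0,0]
  twist:
    - [0,0,0]
    - [0,0,0]
    - [0,0,0]
    - [0,0,0]
    - [0,0,0]
    - [0,0,0]
    - [0,0,0]
    - [0,0,0]
  fingers: [1,1,1,1,1,1,1,1]

```text
time: 26.75
position: [0.5895, -0.2373, 0.0771]
tool_rot: [2.458, 1.954, -0.003]
ft_force: [0.2, 0.7, -1.4]
grip_width: 0.224
grip_force: 59.7
```

Call:
apply_moves:
  dp:
    - [0,0,0]
    - [0,0,0]
    - [0,0,0]
    - [0,0,0]
    - [0,0,0]
    - [0,0,0]
    - [0,0,0]
  twist:
    - [0,0,0]
    - [0,0,0]
    - [0,0,0]
    - [0,0,0]
    - [0,0,0]
    - [0,0,0]
    - [0,0,0]
  fingers: [0.7,0.5,0.5,0.5,0.5,0.5,0.5]

```text
time: 27.45
position: [0.5889, -0.2371, 0.0761]
tool_rot: [2.459, 1.955, -0.004]
ft_force: [-0.4, -0.3, -0.0]
grip_width: 0.498
grip_force: 0.0
```

Call:
apply_moves:
  dp:
    - [0,0,-0.02]
    - [0,0,-0.03]
    - [0,0,-0.04]
    - [0,0,-0.04]
    - [0,0,-0.04]
    - [0,0,0]
    - [0,0,0]
  twist:
    - [0,0,0]
    - [0,0,0]
    - [0,0,0]
    - [0,0,0]
    - [0,0,0]
    - [0,0,0]
    - [0,0,0]
  fingers: [0.4,0.3,0.2,0.2,0.2,0.2,0.2]

```text
time: 28.15
position: [0.5896, -0.2371, 0.247]
tool_rot: [2.458, 1.954, -0.002]
ft_force: [-0.2, 0.1, -0.9]
grip_width: 0.798
grip_force: 0.0
```

Run:
```python
from h import *
C,im=snap('wrist','w13.png'); s=ctrl.get_state(); print(s['position'])
C2,im2=snap('top','t13.png')
T=down(-.228); P=np.array([.5877,-.2363,0])
# predicted lip corners/post top if scoop flat where released
q=np.array([[.145,-.044,.039],[.145,.044,.039],[0,0,.113]]); q=np.c_[P[0]+q[:,0]*T[0,0]+q[:,1]*T[0,1],P[1]+q[:,0]*T[1,0]+q[:,1]*T[1,1],q[:,2]]
print(proj(C,q))
cv2.imwrite('pics/j13.png',np.hstack([im[0:300,180:480],cv2.resize(im2[150:300,140:400],(520,300))])[:,:,::-1])
```

```text
[ 0.589  -0.2366  0.2456]
[[252.3187  22.8701]
 [365.5935  23.0025]
 [308.6005 227.553 ]]
```

View pics/j13.png

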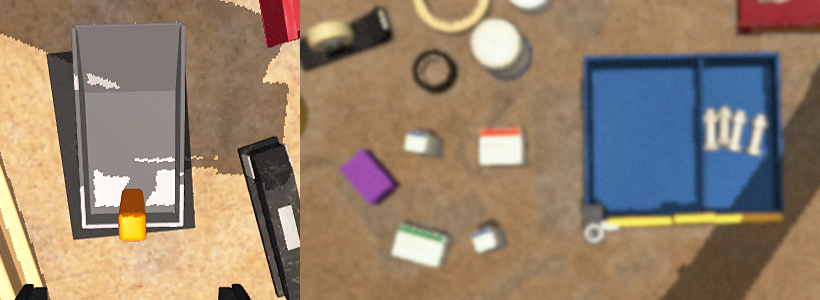

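The scoop is back on the mat, empty and upright: its lip corners lie within 1–2 px of the flat prediction. Now the cartons.

The candidates are relay (green band), lamp (red band) and two upright plugs with blue bands. The purple box at top px (174,238) and the blue box at (197,318) are decoys.

Run:
```python
from h import *
plan([((.60,-.05,.30),down(0)),((.50,.30,.36),down(0))],0,v=.045,w=.14)
```

```text
{"dp": [[0.037, -0.006, -0.011], [0.037, -0.005, -0.011], [0.037, -0.003, -0.011], [0.037, -0.001, -0.011], [0.038, 0.001, -0.011], [0.039, -0.011, -0.007], [0.039, -0.011, -0.006], [0.039, -0.011, -0.007], [0.038, -0.011, -0.007], [0.039, -0.012, -0.007]], "twist": [[-0.001, 0.0, -0.046], [-0.001, 0.001, -0.045], [0.0, 0.0, -0.046], [-0.001, 0.0, -0.045], [-0.001, 0.0, -0.046], [0.0, 0.0, 0.0], [0.0, 0.0, 0.0], [0.0, 0.0, 0.0], [0.0, 0.0, 0.0], [0.0, 0.0, 0.0]], "fingers": [0, 0, 0, 0, 0, 0, 0, 0, 0, 0]}
{"dp": [[0.039, -0.011, -0.006], [0.039, -0.011, -0.007], [0.039, -0.011, -0.007], [0.039, -0.011, -0.006]], "twist": [[0.0, 0.0, 0.0], [0.0, 0.0, 0.0], [0.0, 0.0, 0.0], [0.0, 0.0, 0.0]], "fingers": [0, 0, 0, 0]}
end [0.5    0.3003 0.3595] 14
```

Call:
apply_moves:
  dp:
    - [0.037,-0.006,-0.011]
    - [0.037,-0.005,-0.011]
    - [0.037,-0.003,-0.011]
    - [0.037,-0.001,-0.011]
    - [0.038,0.001,-0.011]
    - [0.039,-0.011,-0.007]
    - [0.039,-0.011,-0.006]
    - [0.039,-0.011,-0.007]
    - [0.038,-0.011,-0.007]
    - [0.039,-0.012,-0.007]
  twist:
    - [0,0,-0.046]
    - [0,0,-0.045]
    - [0,0,-0.046]
    - [0,0,-0.045]
    - [0,0,-0.046]
    - [0,0,0]
    - [0,0,0]
    - [0,0,0]
    - [0,0,0]
    - [0,0,0]
  fingers: [0,0,0,0,0,0,0,0,0,0]

```text
time: 29.25
position: [0.5434, 0.1455, 0.3331]
tool_rot: [-2.22, -2.221, 0.008]
ft_force: [1.0, -0.0, -0.1]
grip_width: 1.0
grip_force: 0.0
```

Call:
apply_moves:
  dp:
    - [0.039,-0.011,-0.006]
    - [0.039,-0.011,-0.007]
    - [0.039,-0.011,-0.007]
    - [0.039,-0.011,-0.006]
    - [0,0,0]
    - [0,0,0]
    - [0,0,0]
  twist:
    - [0,0,0]
    - [0,0,0]
    - [0,0,0]
    - [0,0,0]
    - [0,0,0]
    - [0,0,0]
    - [0,0,0]
  fingers: [0,0,0,0,0,0,0]

```text
time: 29.95
position: [0.501, 0.2984, 0.3593]
tool_rot: [2.223, 2.22, -0.008]
ft_force: [0.9, -0.3, 0.3]
grip_width: 1.002
grip_force: 0.0
```

Run:
```python
from h import *
C,im=snap('wrist','w14.png'); s=ctrl.get_state(); print(s['position'],s['tool_rot']); np.savez('w14.npz',A=C[1],e=C[2])
h=hsv(im); w=((h[:,:,1]<45)&(h[:,:,2]>150)).astype(np.uint8); w[280:]=0
for b in blobs(w,150):
    r=cv2.minAreaRect(b); print(np.round(r[0]),np.round(r[1],1),round(r[2],1),plane(C,[r[0]],.05)[0,:2])
```

```text
[0.5013 0.2982 0.3596] [ 2.2238  2.2188 -0.0067]
[535. 165.] [125.9  65. ] 20.9 [0.7408 0.3221]
[260.  53.] [39.6 65.7] 10.9 [0.448  0.4341]
[379. 156.] [51. 40.] 90.0 [0.5725 0.3315]
[569. 107.] [44.7 87.7] 85.9 [0.7677 0.3818]
[390.  56.] [25.8 31. ] 10.3 [0.5791 0.4318]
[265. 149.] [26.1 24.1] 69.1 [0.4506 0.3394]
[297. 271.] [16. 22.] 90.0 [0.483  0.2008]
[465. 153.] [40.2 14.5] 88.2 [0.6645 0.335 ]
```

View pics/w14.png

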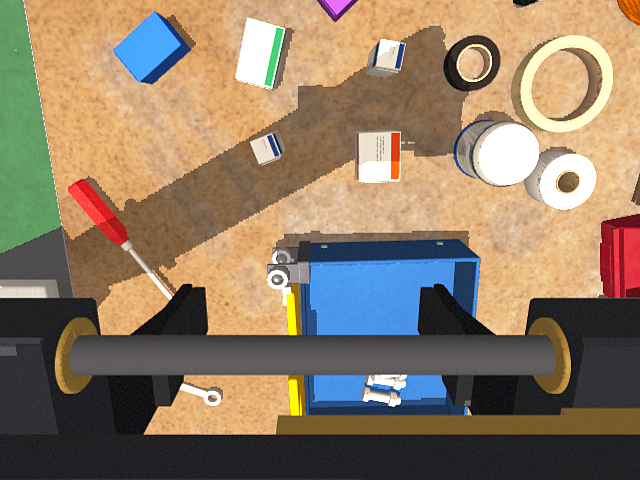

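The wrist view shows the relay (green band) with its top centred at (262,53), the lamp (red) at (379,157), one plug at (389,52) and the other at (267,148). All four bolts are in the bay. The blue box (150,47) and purple box (338,5) are decoys.

Low cartons go first. I'll move above the relay.

Run:
```python
from h import *
z=np.load('w14.npz'); C=(cam('wrist')[0],z['A'],z['e'])
r=plane(C,[[252,18],[286,27],[272,89],[237,80]],.038); print('relay',r.mean(0),np.linalg.norm(np.diff(r[:,:2],axis=0),axis=1),(r[0]-r[3])[:2])
l=plane(C,[[358,131],[400,131],[400,183],[358,183]],.05); print('lamp',l.mean(0),np.linalg.norm(np.diff(l[:,:2],axis=0),axis=1))
b=plane(C,[[249,139],[272,131],[284,155],[259,165]],.085); print('plugB',b.mean(0),np.linalg.norm(np.diff(b[:,:2],axis=0),axis=1),(b[1]-b[0])[:2])
a=plane(C,[[389,52]],.085); print('plugA',a)
c=r.mean(0)
plan([((c[0],c[1],.22),down(-.237))],0,v=.04)
plan([((c[0],c[1],.0145),down(-.237))],0,v=.04,start=((c[0],c[1],.22),down(-.237)))
```

```text
relay [0.4486 0.4349 0.038 ] [0.0353 0.0617 0.0376] [0.0181 0.059 ]
lamp [0.5725 0.3305 0.05  ] [0.0444 0.0552 0.0459]
plugB [0.4552 0.3435 0.085 ] [0.0241 0.0257 0.027 ] [0.0228 0.0076]
plugA [[0.5725 0.4307 0.085 ]]
{"dp": [[0.023, -0.009, 0.023], [0.022, -0.009, 0.023], [0.022, -0.011, 0.024], [0.022, -0.011, 0.023], [0.021, -0.013, 0.023], [0.021, -0.013, 0.023]], "twist": [[0.0, 0.001, 0.039], [-0.001, 0.0, 0.039], [0.0, 0.001, 0.039], [-0.001, 0.0, 0.04], [0.0, 0.001, 0.039], [-0.001, 0.0, 0.039]], "fingers": [0, 0, 0, 0, 0, 0]}
end [0.4483 0.4352 0.2205] 6
{"dp": [[0.0, 0.0, 0.034], [0.0, 0.0, 0.034], [0.0, 0.0, 0.035], [0.0, 0.0, 0.034], [0.0, 0.0, 0.034], [0.0, 0.0, 0.034]], "twist": [[0.0, 0.0, 0.0], [0.0, 0.0, 0.0], [0.0, 0.0, 0.0], [0.0, 0.0, 0.0], [0.0, 0.0, 0.0], [0.0, 0.0, 0.0]], "fingers": [0, 0, 0, 0, 0, 0]}
end [0.4486 0.4349 0.015 ] 6
```

Call:
apply_moves:
  dp:
    - [0.023,-0.009,0.023]
    - [0.022,-0.009,0.023]
    - [0.022,-0.011,0.024]
    - [0.022,-0.011,0.023]
    - [0.021,-0.013,0.023]
    - [0.021,-0.013,0.023]
    - [0,0,0]
    - [0,0,0]
  twist:
    - [0,0,0.046]
    - [0,0,0.046]
    - [0,0,0.046]
    - [0,0,0.046]
    - [0,0,0.046]
    - [0,0,0.046]
    - [0,0,0]
    - [0,0,0]
  fingers: [0,0,0,0,0,0,0,0]

```text
time: 30.8
position: [0.4503, 0.4364, 0.2207]
tool_rot: [2.505, 1.894, -0.006]
ft_force: [0.2, -0.4, -0.5]
grip_width: 0.999
grip_force: 0.0
```

```bash
cat >> h.py <<'E'
def topwhite(n,z,near):
    """white blobs in a fixed view near a point: centre at height z"""
    C,im=snap(n); h=hsv(im); q=proj(C,[near])[0]
    w=((h[:,:,1]<60)&(h[:,:,2]>140)).astype(np.uint8)
    for b in blobs(w,15):
        c=np.array(cv2.minAreaRect(b)[0])
        if np.linalg.norm(c-q)<40: print(n,'white',c,cv2.contourArea(b),plane(C,[c],z)[0,:2],'expected',q)
E
python3 - <<'E'
from h import *
topwhite('wrist',.038,(.4486,.4349,.038)); topwhite('top',.038,(.4486,.4349,.038))
go([.4486,.4349,.015])
E
```

```text
wrist white [306.5 211. ] 3658.0 [0.4464 0.4389] expected [310.3908 214.9059]
top white [198.5755 274.2358] 252.0 [0.4406 0.436 ] expected [199.077  271.0858]
top white [232.3448 269.3621] 110.5 [0.4539 0.3498] expected [199.077  271.0858]
TCP [0.4518 0.4359 0.2225] t 30.9
tool axes rows x,y,z:
 [[ 0.275   0.9615 -0.0013]
 [ 0.9615 -0.275   0.    ]
 [-0.0003 -0.0012 -1.    ]]
dp tool [-0.0016 -0.0028  0.2075]
```

Call:
apply_moves:
  dp:
    - [-0.0016,-0.0028,0.04]
    - [0,0,0.04]
    - [0,0,0.04]
    - [0,0,0.04]
    - [0,0,0.03]
    - [0,0,0.0165]
    - [0,0,0]
    - [0,0,0]
  twist:
    - [0,0,0]
    - [0,0,0]
    - [0,0,0]
    - [0,0,0]
    - [0,0,0]
    - [0,0,0]
    - [0,0,0]
    - [0,0,0]
  fingers: [0,0,0,0,0,0,0,1]
  newtons: 20

```text
time: 31.7
position: [0.4478, 0.437, 0.0166]
tool_rot: [-2.506, -1.894, 0.0]
ft_force: [-0.2, -0.8, 0.7]
grip_width: 0.966
grip_force: 0.0
```

Call:
apply_moves:
  dp:
    - [0,0,0]
    - [0,0,0]
    - [0,0,0]
    - [0,0,0]
    - [0,0,0]
    - [0,0,0]
    - [0,0,0]
    - [0,0,0]
    - [0,0,0]
  twist:
    - [0,0,0]
    - [0,0,0]
    - [0,0,0]
    - [0,0,0]
    - [0,0,0]
    - [0,0,0]
    - [0,0,0]
    - [0,0,0]
    - [0,0,0]
  fingers: [1,1,1,1,1,1,1,1,1]

```text
time: 32.6
position: [0.4462, 0.4367, 0.0148]
tool_rot: [-2.506, -1.895, 0.004]
ft_force: [-0.7, 0.8, 2.2]
grip_width: 0.463
grip_force: 20.0
```

Call:
apply_moves:
  dp:
    - [0,0,-0.01]
    - [0,0,-0.03]
    - [0,0,-0.04]
    - [0,0,-0.04]
    - [0,0,-0.04]
    - [0,0,-0.02]
    - [0,0,0]
  twist:
    - [0,0,0]
    - [0,0,0]
    - [0,0,0]
    - [0,0,0]
    - [0,0,0]
    - [0,0,0]
    - [0,0,0]
  fingers: [1,1,1,1,1,1,1]

```text
time: 33.3
position: [0.4485, 0.4382, 0.1993]
tool_rot: [-2.505, -1.894, -0.007]
ft_force: [1.0, -0.5, -1.2]
grip_width: 0.457
grip_force: 20.0
```

Run:
```python
from h import *
print(ctrl.get_state()['grip_width'],ctrl.get_state()['grip_force'])
G=down(.028)
plan([((.55,.25,.2),down(-.1)),((.637,.119,.14),G),((.637,.119,.05),G),((.637,.119,.0225),G)],1,v=.04)
```

```text
0.4573950606681281 19.99981469940394
{"dp": [[-0.026, 0.025, 0.0], [-0.026, 0.024, 0.0], [-0.027, 0.023, -0.001], [-0.028, 0.023, 0.0], [-0.028, 0.021, 0.0], [-0.029, 0.021, 0.0], [-0.024, 0.02, 0.012], [-0.025, 0.019, 0.012], [-0.025, 0.019, 0.012], [-0.026, 0.018, 0.012]], "twist": [[0.0, -0.001, -0.029], [0.001, -0.001, -0.03], [0.0, 0.0, -0.029], [0.0, -0.001, -0.029], [0.001, -0.001, -0.03], [0.0, -0.001, -0.029], [0.0, 0.0, -0.026], [0.0, 0.0, -0.025], [0.0, 0.0, -0.026], [0.0, 0.0, -0.025]], "fingers": [1, 1, 1, 1, 1, 1, 1, 1, 1, 1]}
{"dp": [[-0.026, 0.017, 0.012], [0.0, 0.0, 0.03], [0.0, 0.0, 0.03], [0.0, 0.0, 0.03], [0.0, 0.0, 0.028]], "twist": [[0.0, 0.0, -0.026], [0.0, 0.0, 0.0], [0.0, 0.0, 0.0], [0.0, 0.0, 0.0], [0.0, 0.0, 0.0]], "fingers": [1, 1, 1, 1, 1]}
end [0.6366 0.1192 0.022 ] 15
```

Call:
apply_moves:
  dp:
    - [-0.026,0.025,0]
    - [-0.026,0.024,0]
    - [-0.027,0.023,0]
    - [-0.028,0.023,0]
    - [-0.028,0.021,0]
    - [-0.029,0.021,0]
    - [-0.024,0.02,0.012]
    - [-0.025,0.019,0.012]
    - [-0.025,0.019,0.012]
    - [-0.026,0.018,0.012]
  twist:
    - [0,0,-0.029]
    - [0,0,-0.03]
    - [0,0,-0.029]
    - [0,0,-0.029]
    - [0,0,-0.03]
    - [0,0,-0.029]
    - [0,0,-0.026]
    - [0,0,-0.025]
    - [0,0,-0.026]
    - [0,0,-0.025]
  fingers: [1,1,1,1,1,1,1,1,1,1]

```text
time: 34.3
position: [0.6173, 0.1427, 0.145]
tool_rot: [-2.217, -2.224, 0.007]
ft_force: [0.7, 0.4, -0.5]
grip_width: 0.457
grip_force: 20.0
```

Call:
apply_moves:
  dp:
    - [-0.026,0.017,0.012]
    - [0,0,0]
    - [0,0,0]
    - [0,0,0.03]
    - [0,0,0.03]
    - [0,0,0.03]
    - [0,0,0.015]
    - [0,0,0.012]
    - [0,0,0]
  twist:
    - [0,0,-0.026]
    - [0,0,0]
    - [0,0,0]
    - [0,0,0]
    - [0,0,0]
    - [0,0,0]
    - [0,0,0]
    - [0,0,0]
    - [0,0,0]
  fingers: [1,1,1,1,1,1,1,1,1]

```text
time: 35.2
position: [0.6344, 0.119, 0.018]
tool_rot: [-2.188, -2.254, 0.004]
ft_force: [0.8, 0.5, 0.3]
grip_width: 0.457
grip_force: 20.0
```

Call:
apply_moves:
  dp:
    - [0,0,0]
    - [0,0,0]
    - [0,0,0]
    - [0,0,-0.03]
    - [0,0,-0.04]
    - [0,0,-0.04]
    - [0,0,-0.04]
    - [0,0,-0.04]
    - [0,0,0]
    - [0,0,0]
  twist:
    - [0,0,0]
    - [0,0,0]
    - [0,0,0]
    - [0,0,0]
    - [0,0,0]
    - [0,0,0]
    - [0,0,0]
    - [0,0,0]
    - [0,0,0]
    - [0,0,0]
  fingers: [0.42,0.42,0.42,0.42,0.42,0.2,0,0,0,0]

```text
time: 36.2
position: [0.6355, 0.1181, 0.2094]
tool_rot: [2.189, 2.252, -0.0]
ft_force: [0.1, 0.7, -1.2]
grip_width: 0.94
grip_force: 0.0
```

Run:
```python
from h import *
s=ctrl.get_state(); print(s['position'],s['grip_width'])
topwhite('top',.043,(.637,.119,.043)); topwhite('top',.05,(.5725,.3305,.05))
plan([((.5725,.3305,.2),down(.0))],0,v=.04)
```

```text
[0.6355 0.1181 0.2094] 0.940267105405892
top white [358.9508 215.041 ] 91.0 [0.5951 0.0286] expected [323.5569 198.4491]
top white [240.  224.5] 298.0 [0.5676 0.3302] expected [239.9398 222.5863]
{"dp": [[0.036, -0.009, 0.001], [0.035, -0.01, 0.001], [0.036, -0.009, 0.001], [0.035, -0.01, 0.001], [0.036, -0.01, 0.002], [0.035, -0.01, 0.001]], "twist": [[-0.001, 0.0, 0.005], [0.0, 0.001, 0.004], [-0.001, 0.0, 0.005], [-0.001, 0.0, 0.005], [0.0, 0.001, 0.005], [-0.001, 0.0, 0.004]], "fingers": [0, 0, 0, 0, 0, 0]}
end [0.5726 0.3301 0.1997] 6
```

Call:
apply_moves:
  dp:
    - [0.036,-0.009,0.001]
    - [0.035,-0.01,0.001]
    - [0.036,-0.009,0.001]
    - [0.035,-0.01,0.001]
    - [0.036,-0.01,0.002]
    - [0.035,-0.01,0.001]
    - [0,0,0]
    - [0,0,0]
    - [0,0,0]
  twist:
    - [0,0,0.005]
    - [0,0,0.004]
    - [0,0,0.005]
    - [0,0,0.005]
    - [0,0,0.005]
    - [0,0,0.004]
    - [0,0,0]
    - [0,0,0]
    - [0,0,0]
  fingers: [0,0,0,0,0,0,0,0,0]

```text
time: 37.2
position: [0.5736, 0.3283, 0.1996]
tool_rot: [2.223, 2.219, -0.008]
ft_force: [0.4, -0.4, 0.9]
grip_width: 1.0
grip_force: 0.0
```

Run:
```python
from h import *
topwhite('wrist',.05,(.5725,.3305,.05)); topwhite('top',.043,(.637,.119,.043))
C,im=snap('wrist'); h=hsv(im); m=((h[:,:,2]>140)&(h[:,:,1]<60))|((h[:,:,1]>150)&((h[:,:,0]<12)|(h[:,:,0]>175))); q=proj(C,[(.5725,.3305,.05)])[0]
for b in blobs(m,500):
    r=cv2.minAreaRect(b)
    if np.linalg.norm(np.array(r[0])-q)<60: print(r,plane(C,[r[0]],.05))
go([.5725,.3305,.027])
```

```text
wrist white [311.0605 217.7566] 3123.5 [0.5729 0.3317] expected [310.5836 219.2756]
top white [352.5 214. ] 339.5 [0.5976 0.045 ] expected [323.5569 198.4491]
top white [324.405  201.0045] 293.5 [0.6304 0.1168] expected [323.5569 198.4491]
((310.43115234375, 217.41604614257812), (69.49955749511719, 60.94242858886719), 87.51044464111328) [[0.5729 0.3317 0.05  ]]
TCP [0.574  0.3283 0.2005] t 37.35
tool axes rows x,y,z:
 [[ 0.0022  1.     -0.0024]
 [ 1.     -0.0022 -0.0022]
 [-0.0022 -0.0024 -1.    ]]
dp tool [ 0.0026 -0.0011  0.1735]
```

Call:
apply_moves:
  dp:
    - [0.0026,-0.0011,0.04]
    - [0,0,0.04]
    - [0,0,0.04]
    - [0,0,0.03]
    - [0,0,0.0235]
    - [0,0,0]
    - [0,0,0]
  twist:
    - [0,0,0]
    - [0,0,0]
    - [0,0,0]
    - [0,0,0]
    - [0,0,0]
    - [0,0,0]
    - [0,0,0]
  fingers: [0,0,0,0,0,0,1]

```text
time: 38.05
position: [0.5725, 0.3317, 0.0277]
tool_rot: [2.222, 2.22, -0.004]
ft_force: [-0.5, -0.0, 0.0]
grip_width: 0.965
grip_force: 0.0
```

Call:
apply_moves:
  dp:
    - [0,0,0]
    - [0,0,0]
    - [0,0,0]
    - [0,0,0]
    - [0,0,0]
    - [0,0,0]
    - [0,0,0]
    - [0,0,0]
  twist:
    - [0,0,0]
    - [0,0,0]
    - [0,0,0]
    - [0,0,0]
    - [0,0,0]
    - [0,0,0]
    - [0,0,0]
    - [0,0,0]
  fingers: [1,1,1,1,1,1,1,1]

```text
time: 38.85
position: [0.572, 0.3325, 0.0275]
tool_rot: [-2.221, -2.222, 0.004]
ft_force: [-0.8, 0.0, 3.0]
grip_width: 0.516
grip_force: 20.0
```

Call:
apply_moves:
  dp:
    - [0,0,-0.01]
    - [0,0,-0.03]
    - [0,0,-0.04]
    - [0,0,-0.04]
    - [0,0,-0.03]
    - [0,0,0]
  twist:
    - [0,0,0]
    - [0,0,0]
    - [0,0,0]
    - [0,0,0]
    - [0,0,0]
    - [0,0,0]
  fingers: [1,1,1,1,1,1]

```text
time: 39.45
position: [0.5751, 0.3336, 0.1833]
tool_rot: [2.22, 2.22, 0.01]
ft_force: [0.9, -0.3, -0.5]
grip_width: 0.518
grip_force: 20.0
```

Run:
```python
from h import *
print(ctrl.get_state()['grip_width'],ctrl.get_state()['grip_force'])
G=down(.028)
plan([((.633,.186,.17),G),((.633,.186,.036),G)],1,v=.035)
```

```text
0.5183949671835911 19.99965759459883
{"dp": [[-0.03, 0.012, 0.003], [-0.029, 0.011, 0.002], [-0.03, 0.011, 0.003], [-0.03, 0.011, 0.002], [-0.029, 0.011, 0.003], [0.0, 0.0, 0.034], [0.0, 0.0, 0.033], [0.0, 0.0, 0.034], [0.0, 0.0, 0.033]], "twist": [[0.001, -0.001, -0.006], [0.001, 0.0, -0.005], [0.001, -0.001, -0.006], [0.002, -0.001, -0.005], [0.001, -0.001, -0.006], [0.0, 0.0, 0.0], [0.0, 0.0, 0.0], [0.0, 0.0, 0.0], [0.0, 0.0, 0.0]], "fingers": [1, 1, 1, 1, 1, 1, 1, 1, 1]}
end [0.6327 0.1862 0.0361] 9
```

Call:
apply_moves:
  dp:
    - [-0.03,0.012,0.003]
    - [-0.029,0.011,0.002]
    - [-0.03,0.011,0.003]
    - [-0.03,0.011,0.002]
    - [-0.029,0.011,0.003]
    - [0,0,0]
    - [0,0,0.034]
    - [0,0,0.033]
    - [0,0,0.034]
    - [0,0,0.033]
  twist:
    - [0,0,-0.006]
    - [0,0,-0.005]
    - [0,0,-0.006]
    - [0,0,-0.005]
    - [0,0,-0.006]
    - [0,0,0]
    - [0,0,0]
    - [0,0,0]
    - [0,0,0]
    - [0,0,0]
  fingers: [1,1,1,1,1,1,1,1,1,1]

```text
time: 40.45
position: [0.6286, 0.1856, 0.0285]
tool_rot: [-2.188, -2.252, 0.006]
ft_force: [-3.0, -1.0, 24.2]
grip_width: 0.517
grip_force: 20.1
```

Call:
apply_moves:
  dp:
    - [0,0,0]
    - [0,0,0]
    - [0,0,0]
    - [0,0,0]
    - [0,0,-0.03]
    - [0,0,-0.04]
    - [0,0,-0.04]
    - [0,0,-0.04]
    - [0,0,-0.04]
    - [0,0,0]
  twist:
    - [0,0,0]
    - [0,0,0]
    - [0,0,0]
    - [0,0,0]
    - [0,0,0]
    - [0,0,0]
    - [0,0,0]
    - [0,0,0]
    - [0,0,0]
    - [0,0,0]
  fingers: [1,0.38,0.38,0.38,0.38,0.38,0.38,0.38,0.38,0.38]

```text
time: 41.45
position: [0.6335, 0.1857, 0.2284]
tool_rot: [2.187, 2.249, 0.014]
ft_force: [0.6, -0.4, 0.4]
grip_width: 0.618
grip_force: 0.0
```

Run:
```python
from h import *
s=ctrl.get_state(); print(s['position'],s['grip_width'],s['ft_force'])
topwhite('top',.085,(.5725,.4307,.085))
plan([((.60,.33,.24),down(-.1)),((.5725,.432,.21),down(-.18))],.35,v=.04)
```

```text
[0.6335 0.1857 0.2284] 0.6184596040887325 [ 0.6393 -0.4291  0.3601]
top white [198.5 220.5] 111.0 [0.5728 0.426 ] expected [196.5938 220.617 ]
{"dp": [[0.036, -0.007, -0.004], [0.036, -0.008, -0.003], [0.036, -0.009, -0.004], [0.036, -0.011, -0.004], [0.033, -0.012, 0.01], [0.032, -0.014, 0.01], [0.032, -0.014, 0.01]], "twist": [[0.001, 0.0, 0.032], [0.001, -0.001, 0.032], [0.002, 0.0, 0.032], [0.001, -0.001, 0.032], [0.0, 0.0, 0.027], [0.0, 0.0, 0.026], [0.0, 0.0, 0.027]], "fingers": [0.35, 0.35, 0.35, 0.35, 0.35, 0.35, 0.35]}
end [0.5724 0.4316 0.21  ] 7
```

Call:
apply_moves:
  dp:
    - [0.036,-0.007,-0.004]
    - [0.036,-0.008,-0.003]
    - [0.036,-0.009,-0.004]
    - [0.036,-0.011,-0.004]
    - [0.033,-0.012,0.01]
    - [0.032,-0.014,0.01]
    - [0.032,-0.014,0.01]
    - [0,0,0]
    - [0,0,0]
    - [0,0,0]
  twist:
    - [0,0,0.032]
    - [0,0,0.032]
    - [0,0,0.032]
    - [0,0,0.032]
    - [0,0,0.027]
    - [0,0,0.026]
    - [0,0,0.027]
    - [0,0,0]
    - [0,0,0]
    - [0,0,0]
  fingers: [0.35,0.35,0.35,0.35,0.35,0.35,0.35,0.35,0.35,0.35]

```text
time: 42.5
position: [0.5709, 0.4297, 0.2047]
tool_rot: [2.413, 2.01, -0.006]
ft_force: [0.3, -0.2, 0.9]
grip_width: 0.648
grip_force: 0.0
```

Run:
```python
from h import *
topwhite('wrist',.085,(.5725,.431,.085)); topwhite('top',.055,(.633,.186,.055))
C,im=snap('wrist','w15.png'); q=proj(C,[(.5725,.431,.085)])[0].astype(int); print(q)
cv2.imwrite('pics/w15c.png',cv2.resize(im[max(0,q[1]-90):q[1]+90,q[0]-120:q[0]+120],None,fx=3,fy=3)[:,:,::-1])
go([.5725,.431,.035])
```

```text
wrist white [316.5 223. ] 1856.0 [0.5753 0.436 ] expected [313.6718 230.8755]
top white [324.4252 201.0038] 296.5 [0.6285 0.1166] expected [296.988  199.0261]
top white [298.  201.5] 294.0 [0.6267 0.1834] expected [296.988  199.0261]
[312 230]
TCP [0.5713 0.4298 0.2056] t 42.65
tool axes rows x,y,z:
 [[ 0.1811  0.9835 -0.0019]
 [ 0.9835 -0.1811 -0.0011]
 [-0.0014 -0.0016 -1.    ]]
dp tool [0.0018 0.0011 0.1705]
```

View pics/w15c.png

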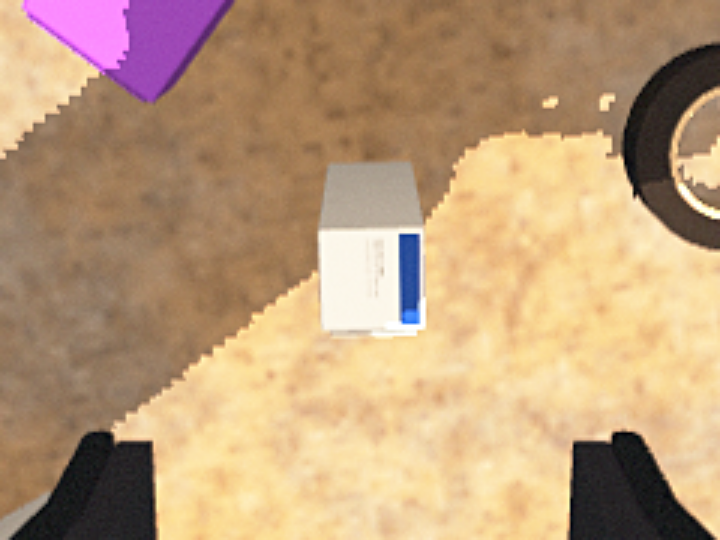

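The crop shows the plug's top face squarely aligned and centred at crop (371,281), i.e. px (315.7,233.7). The black tape is well to the right.

Call:
apply_moves:
  dp:
    - [0,0.0023,0.04]
    - [0,0,0.04]
    - [0,0,0.04]
    - [0,0,0.03]
    - [0,0,0.0205]
    - [0,0,0]
    - [0,0,0]
  twist:
    - [0,0,0]
    - [0,0,0]
    - [0,0,0]
    - [0,0,0]
    - [0,0,0]
    - [0,0,0]
    - [0,0,0]
  fingers: [0.35,0.35,0.35,0.35,0.35,0.35,1]

```text
time: 43.35
position: [0.573, 0.4302, 0.0353]
tool_rot: [2.413, 2.012, -0.003]
ft_force: [0.9, 0.4, 0.1]
grip_width: 0.615
grip_force: 0.0
```

Call:
apply_moves:
  dp:
    - [0,0,0]
    - [0,0,0]
    - [0,0,0]
    - [0,0,0]
    - [0,0,0]
    - [0,0,0]
    - [0,0,0]
  twist:
    - [0,0,0]
    - [0,0,0]
    - [0,0,0]
    - [0,0,0]
    - [0,0,0]
    - [0,0,0]
    - [0,0,0]
  fingers: [1,1,1,1,1,1,1]

```text
time: 44.05
position: [0.5726, 0.431, 0.0353]
tool_rot: [-2.412, -2.013, 0.003]
ft_force: [-0.9, -0.3, 4.1]
grip_width: 0.273
grip_force: 20.0
```

Call:
apply_moves:
  dp:
    - [0,0,-0.01]
    - [0,0,-0.03]
    - [0,0,-0.04]
    - [0,0,-0.04]
    - [0,0,-0.04]
    - [0,0,-0.02]
    - [0,0,0]
  twist:
    - [0,0,0]
    - [0,0,0]
    - [0,0,0]
    - [0,0,0]
    - [0,0,0]
    - [0,0,0]
    - [0,0,0]
  fingers: [1,1,1,1,1,1,1]

```text
time: 44.75
position: [0.5743, 0.4317, 0.219]
tool_rot: [2.412, 2.013, 0.006]
ft_force: [0.1, -0.4, -1.3]
grip_width: 0.277
grip_force: 20.0
```

Run:
```python
from h import *
s=ctrl.get_state(); print(s['grip_width'],s['grip_force'],s['joint_positions'])
G=down(.028+1.571)
plan([((.575,.25,.23),down(.8)),((.565,.168,.2),G),((.565,.168,.055),G)],1,v=.035,w=.14)
```

```text
0.2765209947050461 19.999986985931173 [-1.0769  0.5134  0.5953  1.2809 -0.2826  1.4256 -0.6827]
{"dp": [[-0.026, 0.005, -0.002], [-0.025, 0.001, -0.001], [-0.026, -0.003, -0.002], [-0.026, -0.006, -0.002], [-0.024, -0.009, -0.001], [-0.022, -0.013, -0.002], [-0.021, -0.016, -0.001], [-0.008, -0.011, 0.005], [-0.007, -0.012, 0.005], [-0.005, -0.013, 0.005]], "twist": [[0.001, 0.0, -0.14], [0.0, 0.0, -0.14], [0.001, -0.001, -0.14], [0.0, 0.0, -0.14], [0.001, 0.0, -0.14], [0.0, 0.0, -0.14], [0.001, 0.0, -0.14], [0.0, 0.0, -0.133], [0.0, 0.0, -0.133], [0.0, 0.0, -0.133]], "fingers": [1, 1, 1, 1, 1, 1, 1, 1, 1, 1]}
{"dp": [[-0.004, -0.013, 0.005], [-0.001, -0.014, 0.005], [0.0, -0.013, 0.005], [0.0, 0.0, 0.029], [0.0, 0.0, 0.029], [0.0, 0.0, 0.029], [0.0, 0.0, 0.029], [0.0, 0.0, 0.029]], "twist": [[0.0, 0.0, -0.133], [0.0, 0.0, -0.134], [0.0, 0.0, -0.133], [0.0, 0.0, 0.0], [0.0, 0.0, 0.0], [0.0, 0.0, 0.0], [0.0, 0.0, 0.0], [0.0, 0.0, 0.0]], "fingers": [1, 1, 1, 1, 1, 1, 1, 1]}
end [0.5649 0.1685 0.0547] 18
```

Call:
apply_moves:
  dp:
    - [-0.026,0.005,-0.002]
    - [-0.025,0.001,-0.001]
    - [-0.026,-0.003,-0.002]
    - [-0.026,-0.006,-0.002]
    - [-0.024,-0.009,-0.001]
    - [-0.022,-0.013,-0.002]
    - [-0.021,-0.016,-0.001]
    - [-0.008,-0.011,0.005]
    - [-0.007,-0.012,0.005]
    - [-0.005,-0.013,0.005]
  twist:
    - [0,0,-0.14]
    - [0,0,-0.14]
    - [0,0,-0.14]
    - [0,0,-0.14]
    - [0,0,-0.14]
    - [0,0,-0.14]
    - [0,0,-0.14]
    - [0,0,-0.133]
    - [0,0,-0.133]
    - [0,0,-0.133]
  fingers: [1,1,1,1,1,1,1,1,1,1]

```text
time: 45.75
position: [0.5668, 0.207, 0.2089]
tool_rot: [-0.571, -3.085, 0.006]
ft_force: [0.1, -0.8, -0.3]
grip_width: 0.27
grip_force: 20.0
```

Call:
apply_moves:
  dp:
    - [-0.004,-0.013,0.005]
    - [-0.001,-0.014,0.005]
    - [0,-0.013,0.005]
    - [0,0,0]
    - [0,0,0.029]
    - [0,0,0.029]
    - [0,0,0.029]
    - [0,0,0.029]
    - [0,0,0]
    - [0,0,0]
  twist:
    - [0,0,-0.133]
    - [0,0,-0.134]
    - [0,0,-0.133]
    - [0,0,0]
    - [0,0,0]
    - [0,0,0]
    - [0,0,0]
    - [0,0,0]
    - [0,0,0]
    - [0,0,0]
  fingers: [1,1,1,1,1,1,1,1,1,1]

```text
time: 46.75
position: [0.5626, 0.168, 0.0797]
tool_rot: [0.043, -3.138, 0.004]
ft_force: [0.3, 0.6, -0.3]
grip_width: 0.274
grip_force: 20.0
```

Run:
```python
from h import *
go([.565,.168,.042])
```

```text
TCP [0.5626 0.168  0.0797] t 46.75
tool axes rows x,y,z:
 [[-0.9996 -0.0275  0.0035]
 [-0.0275  0.9996 -0.0023]
 [-0.0034 -0.0024 -1.    ]]
dp tool [-0.0025  0.      0.0377]
```

Call:
apply_moves:
  dp:
    - [-0.002,0,0.013]
    - [0,0,0.013]
    - [0,0,0.008]
    - [0,0,0.004]
    - [0,0,0]
    - [0,0,0]
    - [0,0,0]
    - [0,0,0]
    - [0,0,0]
    - [0,0,0]
  twist:
    - [0,0,0]
    - [0,0,0]
    - [0,0,0]
    - [0,0,0]
    - [0,0,0]
    - [0,0,0]
    - [0,0,0]
    - [0,0,0]
    - [0,0,0]
    - [0,0,0]
  fingers: [1,1,1,1,1,1,0.55,0.55,0.55,0.55]

```text
time: 47.75
position: [0.5651, 0.1675, 0.0423]
tool_rot: [0.045, -3.14, 0.002]
ft_force: [-0.2, -0.6, -0.5]
grip_width: 0.443
grip_force: 0.0
```

Call:
apply_moves:
  dp:
    - [0,0,-0.02]
    - [0,0,-0.04]
    - [0,0,-0.04]
    - [0,0,-0.04]
    - [0,0,-0.04]
    - [0,0,0]
  twist:
    - [0,0,0]
    - [0,0,0]
    - [0,0,0]
    - [0,0,0]
    - [0,0,0]
    - [0,0,0]
  fingers: [0.55,0.55,0.55,0.55,0.45,0.35]

```text
time: 48.35
position: [0.5688, 0.1685, 0.2287]
tool_rot: [-0.044, 3.133, 0.004]
ft_force: [-0.3, -0.9, -0.2]
grip_width: 0.556
grip_force: 0.0
```

Run:
```python
from h import *
plan([((.50,.27,.23),down(1.)),((.4552,.3435,.21),down(.33))],.35,v=.04,w=.14)
```

```text
{"dp": [[0.013, 0.021, 0.0], [0.016, 0.019, -0.001], [0.017, 0.017, 0.0], [0.02, 0.014, 0.0], [0.021, 0.013, 0.0], [0.016, 0.007, 0.004], [0.016, 0.006, 0.004], [0.017, 0.003, 0.004], [0.017, 0.001, 0.004], [0.017, -0.002, 0.004]], "twist": [[0.001, 0.001, 0.12], [0.001, 0.002, 0.12], [0.001, 0.001, 0.119], [0.001, 0.002, 0.12], [0.001, 0.001, 0.12], [0.0, 0.0, 0.134], [0.0, 0.0, 0.134], [0.0, 0.0, 0.134], [0.0, 0.0, 0.134], [0.0, 0.0, 0.134]], "fingers": [0.35, 0.35, 0.35, 0.35, 0.35, 0.35, 0.35, 0.35, 0.35, 0.35]}
end [0.4551 0.3433 0.2095] 10
```

Call:
apply_moves:
  dp:
    - [0.013,0.021,0]
    - [0.016,0.019,0]
    - [0.017,0.017,0]
    - [0.02,0.014,0]
    - [0.021,0.013,0]
    - [0.016,0.007,0.004]
    - [0.016,0.006,0.004]
    - [0.017,0.003,0.004]
    - [0.017,0.001,0.004]
    - [0.017,-0.002,0.004]
  twist:
    - [0,0,0.12]
    - [0,0,0.12]
    - [0,0,0.119]
    - [0,0,0.12]
    - [0,0,0.12]
    - [0,0,0.134]
    - [0,0,0.134]
    - [0,0,0.134]
    - [0,0,0.134]
    - [0,0,0.134]
  fingers: [0.35,0.35,0.35,0.35,0.35,0.35,0.35,0.35,0.35,0.35]

```text
time: 49.35
position: [0.451, 0.3429, 0.2012]
tool_rot: [-1.833, -2.551, 0.005]
ft_force: [-0.3, -0.3, 0.4]
grip_width: 0.649
grip_force: 0.0
```

Call:
apply_moves:
  dp:
    - [0,0,0]
    - [0,0,0]
    - [0,0,0]
  twist:
    - [0,0,0]
    - [0,0,0]
    - [0,0,0]
  fingers: [0.35,0.35,0.35]

```text
time: 49.65
position: [0.4525, 0.3413, 0.2021]
tool_rot: [1.825, 2.557, -0.004]
ft_force: [-0.1, -1.0, -0.0]
grip_width: 0.651
grip_force: 0.0
```

Run:
```python
from h import *
P=(.4552,.3435,.085)
C,im=snap('wrist','w16.png'); q=proj(C,[P])[0]; h=hsv(im)
# top face: brighter white plus blue band
m=((h[:,:,1]<60)&(h[:,:,2]>140))|cv2.inRange(h,(100,120,40),(125,255,255)).astype(bool)
for b in blobs(m,300):
    r=cv2.minAreaRect(b)
    if np.linalg.norm(np.array(r[0])-q)<60: print(r,cv2.boundingRect(b),plane(C,[r[0]],.085))
print(q); go([P[0],P[1],.035])
```

```text
((313.5034484863281, 222.11753845214844), (58.121925354003906, 35.51405334472656), 88.31531524658203) (296, 193, 37, 59) [[0.451  0.3494 0.085 ]]
[316.613  232.2313]
TCP [0.4525 0.3413 0.2022] t 49.7
tool axes rows x,y,z:
 [[-0.3241  0.946  -0.0013]
 [ 0.946   0.3241 -0.002 ]
 [-0.0015 -0.0019 -1.    ]]
dp tool [0.0015 0.0036 0.1671]
```

Call:
apply_moves:
  dp:
    - [0,0.002,0.04]
    - [0,0,0.04]
    - [0,0,0.04]
    - [0,0,0.03]
    - [0,0,0.017]
    - [0,0,0]
    - [0,0,0]
  twist:
    - [0,0,0]
    - [0,0,0]
    - [0,0,0]
    - [0,0,0]
    - [0,0,0]
    - [0,0,0]
    - [0,0,0]
  fingers: [0.35,0.35,0.35,0.35,0.35,0.35,1]

```text
time: 50.4
position: [0.454, 0.3424, 0.0355]
tool_rot: [-1.826, -2.556, 0.004]
ft_force: [-0.6, 0.0, 1.2]
grip_width: 0.612
grip_force: 0.0
```

Call:
apply_moves:
  dp:
    - [0,0,0]
    - [0,0,0]
    - [0,0,0]
    - [0,0,0]
    - [0,0,0]
    - [0,0,0]
    - [0,0,0]
  twist:
    - [0,0,0]
    - [0,0,0]
    - [0,0,0]
    - [0,0,0]
    - [0,0,0]
    - [0,0,0]
    - [0,0,0]
  fingers: [1,1,1,1,1,1,1]

```text
time: 51.1
position: [0.4533, 0.3432, 0.0355]
tool_rot: [-1.825, -2.556, 0.003]
ft_force: [-0.6, -0.6, 5.7]
grip_width: 0.274
grip_force: 20.0
```

Call:
apply_moves:
  dp:
    - [0,0,-0.01]
    - [0,0,-0.03]
    - [0,0,-0.04]
    - [0,0,-0.04]
    - [0,0,-0.04]
    - [0,0,-0.02]
    - [0,0,0]
  twist:
    - [0,0,0]
    - [0,0,0]
    - [0,0,0]
    - [0,0,0]
    - [0,0,0]
    - [0,0,0]
    - [0,0,0]
  fingers: [1,1,1,1,1,1,1]

```text
time: 51.8
position: [0.4551, 0.3442, 0.2188]
tool_rot: [1.826, 2.556, 0.006]
ft_force: [0.4, -1.4, -0.4]
grip_width: 0.279
grip_force: 20.0
```

Run:
```python
from h import *
s=ctrl.get_state(); print(s['grip_width'],s['grip_force'])
topwhite('top',.09,(.565,.168,.09))
G=down(.028+1.571)
plan([((.52,.23,.24),down(1.)),((.53,.122,.22),G),((.53,.122,.08),G)],1,v=.035,w=.14)
```

```text
0.2787448270982133 19.999125029426068
top white [324.3812 201.0057] 292.5 [0.6227 0.1162] expected [302.9378 224.2974]
top white [298.0797 202.6947] 288.5 [0.6181 0.1806] expected [302.9378 224.2974]
top white [304. 223.] 98.0 [0.5682 0.1654] expected [302.9378 224.2974]
{"dp": [[-0.026, 0.005, -0.005], [-0.026, 0.002, -0.005], [-0.026, -0.002, -0.004], [-0.026, -0.005, -0.005], [-0.024, -0.009, -0.005], [-0.013, -0.017, 0.004], [-0.012, -0.019, 0.004], [-0.009, -0.02, 0.004], [-0.006, -0.02, 0.004], [-0.004, -0.022, 0.004]], "twist": [[0.0, 0.0, -0.134], [0.0, 0.0, -0.134], [0.0, 0.0, -0.134], [0.0, 0.0, -0.134], [0.0, 0.0, -0.134], [0.0, 0.0, -0.12], [0.0, 0.0, -0.12], [0.0, 0.0, -0.119], [0.0, 0.0, -0.12], [0.0, 0.0, -0.12]], "fingers": [1, 1, 1, 1, 1, 1, 1, 1, 1, 1]}
{"dp": [[0.0, 0.0, 0.028], [0.0, 0.0, 0.028], [0.0, 0.0, 0.028], [0.0, 0.0, 0.028], [0.0, 0.0, 0.028]], "twist": [[0.0, 0.0, 0.0], [0.0, 0.0, 0.0], [0.0, 0.0, 0.0], [0.0, 0.0, 0.0], [0.0, 0.0, 0.0]], "fingers": [1, 1, 1, 1, 1]}
end [0.5296 0.1219 0.0802] 15
```

Call:
apply_moves:
  dp:
    - [-0.026,0.005,-0.005]
    - [-0.026,0.002,-0.005]
    - [-0.026,-0.002,-0.004]
    - [-0.026,-0.005,-0.005]
    - [-0.024,-0.009,-0.005]
    - [-0.013,-0.017,0.004]
    - [-0.012,-0.019,0.004]
    - [-0.009,-0.02,0.004]
    - [-0.01,-0.02,0.004]
    - [-0.008,-0.022,0.004]
  twist:
    - [0,0,-0.134]
    - [0,0,-0.134]
    - [0,0,-0.134]
    - [0,0,-0.134]
    - [0,0,-0.134]
    - [0,0,-0.12]
    - [0,0,-0.12]
    - [0,0,-0.119]
    - [0,0,-0.12]
    - [0,0,-0.12]
  fingers: [1,1,1,1,1,1,1,1,1,1]

```text
time: 52.85
position: [0.5358, 0.1193, 0.2167]
tool_rot: [0.053, -3.135, 0.005]
ft_force: [0.5, 0.6, -0.3]
grip_width: 0.275
grip_force: 20.0
```

Call:
apply_moves:
  dp:
    - [0,0,0]
    - [0,0,0]
    - [0,0,0.028]
    - [0,0,0.028]
    - [0,0,0.028]
    - [0,0,0.028]
    - [0,0,0]
    - [0,0,0]
  twist:
    - [0,0,0]
    - [0,0,0]
    - [0,0,0]
    - [0,0,0]
    - [0,0,0]
    - [0,0,0]
    - [0,0,0]
    - [0,0,0]
  fingers: [1,1,1,1,1,1,1,1]

```text
time: 53.65
position: [0.5363, 0.1212, 0.1069]
tool_rot: [0.046, -3.138, 0.003]
ft_force: [0.2, -0.4, -0.4]
grip_width: 0.277
grip_force: 20.0
```

Run:
```python
from h import *
go([.538,.122,.042])
```

```text
TCP [0.5363 0.1212 0.1069] t 53.65
tool axes rows x,y,z:
 [[-0.9996 -0.0294  0.0035]
 [-0.0294  0.9996 -0.0021]
 [-0.0034 -0.0022 -1.    ]]
dp tool [-0.002   0.0009  0.0649]
```

Call:
apply_moves:
  dp:
    - [-0.002,0,0.02]
    - [0,0,0.02]
    - [0,0,0.013]
    - [0,0,0.008]
    - [0,0,0.004]
    - [0,0,0]
    - [0,0,0]
    - [0,0,0]
    - [0,0,0]
    - [0,0,0]
  twist:
    - [0,0,0]
    - [0,0,0]
    - [0,0,0]
    - [0,0,0]
    - [0,0,0]
    - [0,0,0]
    - [0,0,0]
    - [0,0,0]
    - [0,0,0]
    - [0,0,0]
  fingers: [1,1,1,1,1,1,0.55,0.55,0.55,0.55]

```text
time: 54.65
position: [0.539, 0.1202, 0.0426]
tool_rot: [0.045, -3.14, 0.002]
ft_force: [0.4, 0.2, 0.1]
grip_width: 0.438
grip_force: 0.0
```

Call:
apply_moves:
  dp:
    - [0,0,-0.02]
    - [0,0,-0.04]
    - [0,0,-0.04]
    - [0,0,-0.04]
    - [0,0,-0.04]
    - [0,0,-0.04]
    - [0,0,0]
    - [0,0,0]
  twist:
    - [0,0,0]
    - [0,0,0]
    - [0,0,0]
    - [0,0,0]
    - [0,0,0]
    - [0,0,0]
    - [0,0,0]
    - [0,0,0]
  fingers: [0.55,0.55,0.55,0.55,0.55,0.55,0.55,0.55]

```text
time: 55.45
position: [0.5396, 0.1206, 0.2631]
tool_rot: [0.045, -3.141, 0.001]
ft_force: [-0.6, 0.3, -0.8]
grip_width: 0.449
grip_force: 0.0
```

Call:
apply_moves:
  dp:
    - [0,0.045,0]
    - [0,0.045,0]
    - [0,0.045,0]
    - [0,0.045,0]
    - [0,0.045,0]
    - [0,0,0]
    - [0,0,0]
    - [0,0,0]
  twist:
    - [0,0,0]
    - [0,0,0]
    - [0,0,0]
    - [0,0,0]
    - [0,0,0]
    - [0,0,0]
    - [0,0,0]
    - [0,0,0]
  fingers: [0.55,0.55,0.55,0.55,0.55,0.55,0.55,0.55]

```text
time: 56.25
position: [0.5329, 0.3434, 0.2605]
tool_rot: [0.042, -3.138, 0.006]
ft_force: [-0.1, -0.3, 0.0]
grip_width: 0.449
grip_force: 0.0
```

Run:
```python
from h import *
C,im=snap('top','t17.png'); C2,im2=snap('scene','s17.png'); print(ctrl.get_state()['position'])
y=cv2.inRange(hsv(im),(22,120,120),(33,255,255))
for b in blobs(y,20): print(cv2.minAreaRect(b))
cv2.imwrite('pics/j17.png',np.hstack([cv2.resize(im[150:300,230:500],(540,300)),cv2.resize(im2[170:310,200:320],(257,300))])[:,:,::-1])
```

```text
[0.5333 0.3433 0.2615]
((337.49481201171875, 259.3388671875), (5.287571907043457, 86.98700714111328), 88.15238952636719)
```

View pics/j17.png

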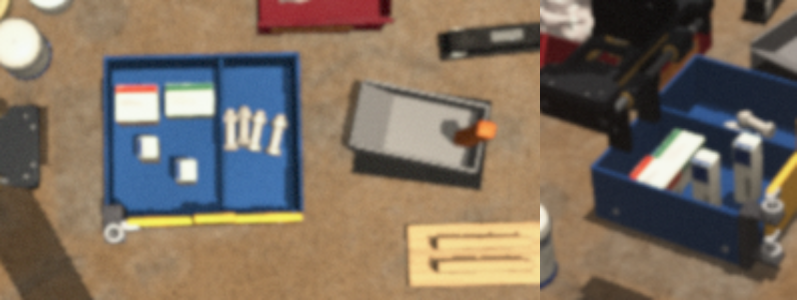

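All four cartons stand in the wide bay, the four bolts are in the narrow bay, the gate is shut on its pins, and the empty scoop is on its mat. The arm is clear, so I'm handing in.

```bash
python3 -c "
from bench import ctrl
print(ctrl.close_job())"
```

```text
the job is handed in; nothing more can be done
None
```

I handed the job in after about 56 s of the 210 s; no verdict came back. In the last pictures the gate was shut on both pins, all four bolts were in the narrow bay, all four cartons were in the wide bay, and the empty scoop was on its mat; I never moved the filter or the black tape.

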